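# Vacuum leak test of a carburettor float

## Robot

A 7-joint arm with a two-finger parallel gripper is mounted at the origin on the work surface. World frame = base frame: x ahead of the robot, y to its left, z up, the work surface at z = 0. Lengths are in mm, angles in rad, forces in N, time in s.
With the tool pointing down it reaches from about 425 to 925 mm from the base axis. Payload 6.8 kg.
Tool frame: the origin (TCP) lies midway between the tips of the shut fingers; the grasp point (between the pads) lies 19 mm behind it; z points along the fingers, y is the direction in which the jaws open and shut (so a half turn about z gives the same grasp; the last joint's range is limited). The gripper opens to 88 mm and grips with 3 to 60 N. Pads are 20 mm wide; open, the fingers measure 115 mm over their backs; the gripper's body (75 mm by 178 mm) begins 61 mm behind the grasp point.
Start: joints at [1.092, 0.477, 0.022, 1.555, -0.011, 1.109, -0.083], TCP at [244.605, -629.14, 194.064] pointing down, gripper open.
Joint ranges: [-2.96, 2.96], [-0.34, 2.1], [-1.41, 1.46], [0.24, 2.44], [-1.37, 4.51], [0.17, 1.92], [-2.96, 2.96]. Speed limits (rad/s): [2.39, 2.39, 3.14, 3.14, 3.14, 3.14, 3.14].

## Interface

Orientations are given as a rotation vector (axis times angle).
In Python, from cell import robot gives the robot as it stands.
- The arm moves only by the shell command python3 -m crank 'ROWS' [FORCE]. ROWS is a JSON object of lists of equal length, an entry for each row: "delta_pos": the shift along the tool's x, y, z in cm, a list of three; "rotation": the turn, a rotation vector about the tool's x, y, z in rad, a list of three; "gripper": the finger opening in cm, from 0 to 8.78. A call has 1 to 10 rows; each row is the pose to reach, as a shift and turn from the pose measured when the call began, along the tool's axes at that moment; what a row does not reach only later rows make up. A row lasts 1/8 s, in which the tool goes at most 62.5 mm and 10.7 degrees, less where a joint would pass 70% of its speed; a pose out of reach is approached as far as the arm can. A call with a gripper value outside its range is refused whole. The fingers move at their own pace and stop on an object; FORCE is the grip in N (left out, the last holds). Time passes only in rows, so rows that repeat a pose let the fingers close. It gives the time, the measured TCP pose, the force and the opening at its end, in the units of the state.
- robot.get_state(): the state, without advancing time (a new reading comes with each control period).
- robot.capture(name): name is "side" or "top"; returns the picture (400x640x3 uint8, red, green, blue); there is no depth.
- robot.camera_model(name): a dict with "vfov" (degrees; the focal length in pixels is half the picture's height over the tangent of half this angle, whatever the lens; pixels are square), "cx", "cy" (the principal point, pixels), "T" (4x4, takes a point from camera to world coordinates). Camera axes: x right, y up, looking along -z (the intrinsics and any distortion apply to the point x, -y, -z); pixel columns grow to the right and rows downward; lengths in mm; the calibration is good to about 2 mm. A picture is of the moment at which its call begins. camera_model takes no time and is no camera call.
- robot.finish_job(): hands the job in, once; it reports no verdict.
The state is a dict: "t": time; "qpos": joint angles; "qd": joint speeds; "effort": joint torques, N m; "tool_pos": TCP position; "tool_rot": TCP orientation; "ft_force": force on the tool from outside, world axes, zero at the start; "ft_torque": the same for the moment, N m; "opening": opening from 0.0 (shut) to 1.0 (fully open).
Only numpy, scipy, OpenCV 4.12 (cv2) and the standard library are available. Lean on these libraries where they do the work, as an engineer would, in place of code of your own. Each camera call takes 0.05 s, during which the arm holds its last target.

## Task

Leak-test the carburettor float that lies in the test pot: pick up the clear cover by its orange knob, lower it onto the pot (do not drop it) so that it sits fully home and level, and let go of it. Then pull the vacuum pump's sprung T-handle straight out until the whole red ring on its rod has come out of the brass nose and no more than 1 cm beyond that, and keep it there: your program finishes while the gripper is still holding the handle out, with the cover still seated. Leave the other things on the bench where they are.

Things in the scene. Friction and masses are not known exactly. Their poses are not given: they have to be found in the camera images.
- tester: vacuum leak tester fixed to the bench: blue plate 220 (x) x 300 (y) x 8 mm; pump at +y (cylinder 48 mm across, axis along x, 62 mm above the bench, y = 90 mm, x = -60 to 104 mm), pot at -y, 66 mm dial gauge facing up between them (x = 85, y = -20, top 89 mm up). Origin: plate centre, on the bench. The handle pulls out towards -x; z up. Yaw within 20 degrees of the world's
- pot_rim (a point): centre of the pot's mouth, at the top of its black rubber gasket, 63 mm above the bench, at tester x = -50, y = -90 mm. Round metal pot: mouth 78 mm inside, 92 mm outside, about 45 mm deep, open at the start; a brass twin float lies inside, well below the rim. Axes as the tester's
- cover: loose cover, 0.11 to 0.22 kg: clear disc 100 mm across, 10 mm thick; under it a white tapered spigot 8 mm deep (60 mm across below, 69 at the disc) that drops into the pot's mouth; on top an orange round knob 28 mm across, 28 tall. Origin: centre of the spigot's underside, on which it lies on the bench, left or right of the tester; z up. Seated, the origin is 8 mm below pot_rim
- cover_knob (a point): point on the axis of the cover's knob, 38 mm above the cover's origin and 20 mm above the top of the disc: a good height to grip it (the knob reaches 8 mm higher)
- pump_handle (a joint): how far the T-handle and rod are out of the pump, m: 0 = fully in (the start), 0.105 = end stop. A damped spring pulls it back in whenever let go: about 6 N at 0, 14 N at 0.07, plus about 1 N friction. A red ring 10 mm long on the rod, hidden at first, begins to show at the nose at 0.060 and is wholly out at 0.070
- handle_bar (a point): centre of the T-handle's black cross bar: 14 mm thick, 90 mm long along the tester's y, 62 mm above the bench. The 10 mm rod joins it from +x; a 19 mm boss covers its middle, so each half is bare for 35 mm. Fully in, the bar's axis is 50 mm in front of the nose; nothing is in front of it, below or above. Moves with the handle
- pump_nose (a point): centre of the outer face of the brass gland nut (28 mm across) at the pump's front, where the rod comes out; the 48 mm end cap begins 10 mm behind it. Fixed to the tester
- jet_tray: small open steel tray 110 x 100 x 22 mm with brass jets, loose; it lies on the other side from the cover; leave it alone. Origin: centre of underside
- carburettor: aluminium carburettor, about 80 x 70 x 130 mm tall, standing loose at the left; leave it alone. Origin: centre of underside
- spray_can: blue spray can with red cap, 65 mm across, 205 mm tall, loose at the right; leave it alone. Origin: centre of underside
- grease_jar: black jar 80 mm across, 85 mm tall, loose at the right of the tester; leave it alone. Origin: centre of underside
- screwdriver: red screwdriver lying loose near the robot at the left; leave it alone. Origin: its underside; x along it
- spanner: steel spanner lying loose near the robot at the right; leave it alone. Origin: its underside; x along it
Not all that is in view belongs to the job. There is more than one size of the cover; the job needs the middle-sized.

How it is judged:
By the outcome, as a careful person would: the job done as asked, in the order asked, and still so for the second after the job is handed in, while the arm keeps its last pose, push and grip.
It also fails if it takes over 50 s, if anything falls off the work surface, if the arm or the gripper's body presses on something with over 40 N, if the wrist force passes 120 N, or if a joint passes its speed limit or range.

## Working session

There is one attempt and no reset: what is moved stays moved. The work goes in short steps, Python scripts to look and compute and a shell command to move; the robot and the scene stay as the last step left them, time stands still between calls to the robot, and variables do not carry over. Pictures are saved under pics/ and viewed, and the job is handed in when it is done.

```bash
ls; mkdir -p pics; python3 - <<'E'
from cell import robot
import cv2
print(robot.get_state())
for n in("side","top"):
    im=robot.capture(n); cv2.imwrite(f"pics/{n}0.png",im[:,:,::-1]); print(n,robot.camera_model(n))
E
```

```text
pics
{'t': 0.0, 'qpos': array([ 1.09189376,  0.47779512,  0.02233024,  1.55643422, -0.01151184,
        1.10929961, -0.08307344]), 'qd': array([-0.00021822,  0.00015814, -0.00054482,  0.00010674,  0.00108464,
       -0.00019896,  0.00070706]), 'effort': array([ 2.50436178e-04, -5.82855463e+01,  1.53470334e+00, -2.72611248e+01,
       -5.43940568e-02,  1.69223500e-02,  1.41662158e-04]), 'tool_pos': array([ 244.35093142, -628.52134643,  193.09220245]), 'tool_rot': array([-3.08601661e+00, -5.78880719e-01,  7.06212265e-04]), 'ft_force': array([-0.00531461,  0.687769  ,  0.74034327]), 'ft_torque': array([ 0.0308815 , -0.00112528,  0.05413983]), 'opening': 1.0052236420749907}
side {'vfov': 53.189269421621084, 'cx': 323.16440265250657, 'cy': 197.71158922564695, 'T': array([[-8.26935388e-01,  2.66117381e-01, -4.95337666e-01,
        -1.64467558e+02],
       [-5.62032741e-01, -4.18180311e-01,  7.13613639e-01,
         9.79887460e+02],
       [-1.72354664e-02,  8.68508358e-01,  4.95374779e-01,
         7.48332452e+02],
       [ 0.00000000e+00,  0.00000000e+00,  0.00000000e+00,
         1.00000000e+00]])}
top {'vfov': 47.248829513092446, 'cx': 304.6557836826663, 'cy': 201.22939987094173, 'T': array([[ 8.68726142e-03,  9.85123767e-01, -1.71626613e-01,
         2.83764506e+02],
       [-9.99959691e-01,  8.94777843e-03,  7.44394773e-04,
         6.71468730e+00],
       [ 2.26899789e-03,  1.71613229e-01,  9.85161789e-01,
         1.35237707e+03],
       [ 0.00000000e+00,  0.00000000e+00,  0.00000000e+00,
         1.00000000e+00]])}
```

View pics/top0.png

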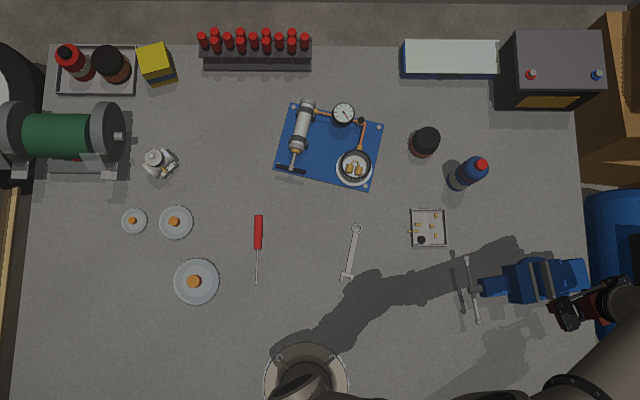

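View pics/side0.png

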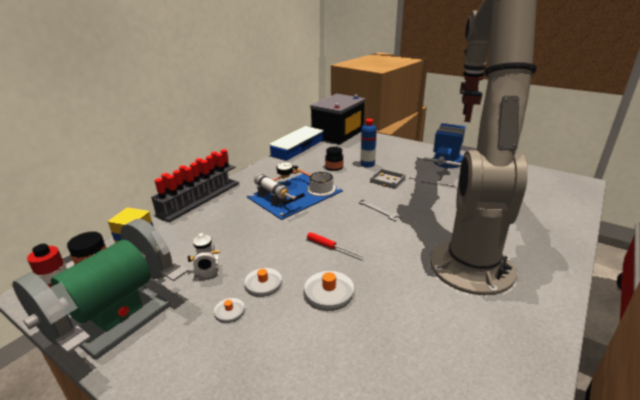

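```bash
cat >h.py <<'E'
import numpy as np,cv2
from cell import robot
from scipy.spatial.transform import Rotation as R
class Cam:
    def __init__(s,n):
        m=robot.camera_model(n); s.f=200/np.tan(np.radians(m['vfov']/2)); s.c=np.array([m['cx'],m['cy']]); s.T=m['T']
    def ray(s,p):
        d=np.array([(p[0]-s.c[0])/s.f,-(p[1]-s.c[1])/s.f,-1]); return s.T[:3,3],s.T[:3,:3]@d
    def onz(s,p,z):
        o,d=s.ray(p); return o+d*(z-o[2])/d[2]
    def proj(s,P):
        q=s.T[:3,:3].T@(np.asarray(P,float)-s.T[:3,3]); return s.c+s.f*np.array([q[0],-q[1]])/-q[2]
def tri(a,pa,b,pb):
    A=np.zeros((3,3));B=np.zeros(3)
    rs=[a.ray(pa),b.ray(pb)]
    for o,d in rs:
        d=d/np.linalg.norm(d);M=np.eye(3)-np.outer(d,d);A+=M;B+=M@o
    X=np.linalg.solve(A,B); e=[np.linalg.norm(np.cross(X-o,d/np.linalg.norm(d))) for o,d in rs]
    return X,e
top=Cam('top');side=Cam('side')
def cap(n,name):
    im=robot.capture(n)[:,:,::-1].copy(); cv2.imwrite(f'pics/{name}.png',im); return im
def blobs(im,lo,hi,amin=15):
    m=cv2.inRange(cv2.cvtColor(im,cv2.COLOR_BGR2HSV),lo,hi)
    n,l,s,c=cv2.connectedComponentsWithStats(m)
    return [(c[i].round(1),s[i]) for i in range(1,n) if s[i,4]>=amin],m
E
python3 - <<'E'
from h import *
t=cv2.imread('pics/top0.png');s=cv2.imread('pics/side0.png')
for im,n in((t,'t'),(s,'s')):
    print(n); [print(' ',c,st) for c,st in blobs(im,(8,170,120),(18,255,255))[0]]
b,m=blobs(t,(100,120,60),(125,255,255),1000)
for c,st in b: print(c,st)
cs,_=cv2.findContours(m[:220,260:400],cv2.RETR_EXTERNAL,cv2.CHAIN_APPROX_NONE)
c=max(cs,key=cv2.contourArea)+np.array([260,0])
r=cv2.minAreaRect(c); print(r)
for p in cv2.boxPoints(r): print(p,top.onz(p,8).round(1))
cv2.imwrite('pics/zt.png',cv2.resize(t[90:200,260:400],None,fx=5.7,fy=5.4,interpolation=2))
cv2.imwrite('pics/zc.png',cv2.resize(t[195:310,110:230],None,fx=5,fy=5,interpolation=2))
print(top.proj([0,0,0]))
E
```

```text
t
  [131.4 219.5] [129 217   6   6  31]
  [172.8 220.5] [169 217   9   9  52]
  [191.1 280.4] [187 275  12  12  52]
s
  [262.6 274.4] [258 269   9  13  76]
  [329.4 279.2] [323 273  12  17 132]
  [228.4 304.4] [225 301   7   9  48]
[326.6 146.8] [ 273  103  111   89 4052]
[617.9 221. ] [ 599  189   41   88 2039]
[569.  275.7] [ 549  258   42   39 1094]
((328.2714538574219, 146.50518798828125), (98.7164077758789, 69.17805480957031), 13.626993179321289)
[272.1535  168.49174] [617.5 104.8   8. ]
[288.45184 101.26105] [832.3  58.7   8. ]
[384.3894  124.51863] [ 759.7 -237.4    8. ]
[368.09106 191.74933] [ 548.5 -184.1    8. ]
[305.0763884 383.5040057]
```

View pics/zt.png

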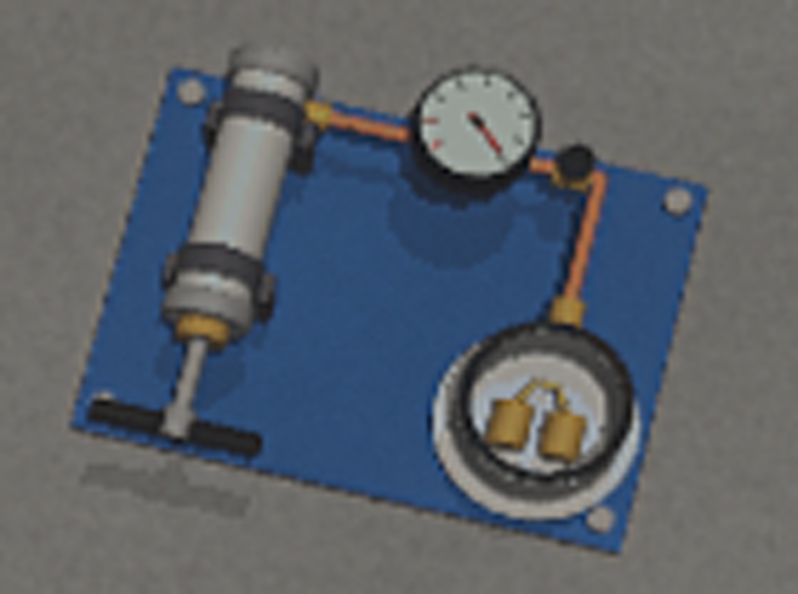

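View pics/zc.png

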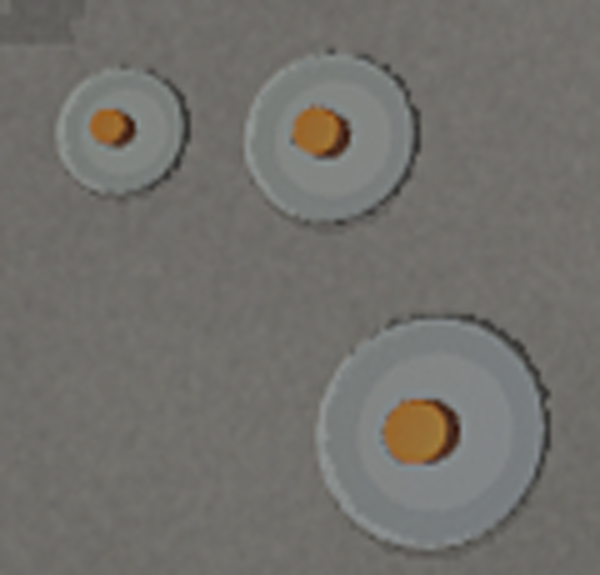

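Candidates in the top view: small cover (131,220), middle cover (173,221), large cover (191,280). The middle disc is about 34 px across, which is 100 mm, so it is the one I want. The plate corners give 220 x 297 mm with a yaw of about -13.5°, as described. The pot is open with the float inside, at about (355,166).

```bash
python3 - <<'E'
from h import *
t=cv2.imread('pics/top0.png');s=cv2.imread('pics/side0.png')
for a,b in (((131.4,219.5),(228.4,304.4)),((172.8,220.5),(262.6,274.4)),((191.1,280.4),(329.4,279.2))):
    X,e=tri(top,a,side,b); print('knob',X.round(1),np.round(e,1))
# knob blob, looser
for im,n,x in((t,'t',(150,200,200,245)),(s,'s',(240,255,285,295))):
    c=im[x[1]:x[3],x[0]:x[2]]
    for q,st in blobs(c,(5,140,60),(22,255,255))[0]: print(n,q+np.array(x[:2]),st)
    for q,st in blobs(c,(5,140,150),(22,255,255))[0]: print(n,'bright',q+np.array(x[:2]),st)
# plate edges: line fits of hull sides
_,m=blobs(t,(100,120,50),(125,255,255),1000)
cs,_=cv2.findContours(m[:220,260:400],cv2.RETR_EXTERNAL,cv2.CHAIN_APPROX_NONE)
c=(max(cs,key=cv2.contourArea)+np.array([260,0]))[:,0].astype(float)
box=cv2.boxPoints(cv2.minAreaRect(c.astype(np.float32)))
ls=[]
for i in range(4):
    a,b=box[i],box[(i+1)%4];d=(b-a)/np.linalg.norm(b-a);n=np.array([-d[1],d[0]])
    sel=c[(abs((c-a)@n)<2.0)&((c-a)@d>6)&((c-b)@d<-6)]
    W=np.array([top.onz(p,8)[:2] for p in sel],np.float32)
    vx,vy,x0,y0=cv2.fitLine(W,cv2.DIST_HUBER,0,.01,.01).ravel(); ls.append((np.array([x0,y0]),np.array([vx,vy])))
    print(len(sel),np.degrees(np.arctan2(vy,vx)).round(2),x0,y0)
P=[]
for i in range(4):
    (a,u),(b,v)=ls[i],ls[(i+1)%4]
    k=np.linalg.solve(np.c_[u,-v],b-a); P.append(a+k[0]*u)
P=np.array(P);print(P.round(1),'centre',P.mean(0).round(1))
E
```

```text
knob [456.  511.5  25.3] [0.2 0.2]
knob [452.4 387.3  35. ] [0.8 0.8]
knob [280.7 320.9  51.7] [1.9 1.9]
t [173.7 221. ] [19 17 11  9 76]
t bright [172.6 220.5] [19 17  8  8 53]
s [262.2 274.9] [18 14  9 13 99]
s bright [261.9 272.2] [18 14  9  7 54]
51 -13.2 716.2849 79.91725
23 76.71 781.66406 -138.22884
70 -13.67 644.82996 -205.65369
122 76.42 586.9923 -32.49029
[[ 827.1   53.9]
 [ 759.2 -233.5]
 [ 550.7 -182.8]
 [ 619.6  102.6]] centre [689.1 -64.9]
```

```bash
python3 - <<'E'
from h import *
t=cv2.imread('pics/top0.png');s=cv2.imread('pics/side0.png')
yaw=np.radians(-13.45);c0=np.array([689.1,-64.9])
Rm=np.array([[np.cos(yaw),-np.sin(yaw)],[np.sin(yaw),np.cos(yaw)]])
def W(x,y,z): return np.r_[c0+Rm@[x,y],z]
for n,p in dict(pot=(-50,-90,63),gauge=(85,-20,89),noseA=(-70,90,62),barA=(-120,90,62),bL=(-120,135,62),bR=(-120,45,62)).items():
    w=W(*p);print(n,w.round(1),'top',top.proj(w).round(1),'side',side.proj(w).round(1))
big=cv2.resize(t[90:200,260:400],None,fx=5,fy=5,interpolation=2)
f=lambda p:tuple(int(v) for v in (np.array(p)-[260,90]+.5)*5)
for r in(39,46):
    pts=np.array([f(top.proj(W(-50+r*np.cos(a),-90+r*np.sin(a),63))) for a in np.linspace(0,6.283,40)]); cv2.polylines(big,[pts],True,(0,0,255) if r==46 else (0,255,0),1)
pts=np.array([f(top.proj(W(85+33*np.cos(a),-20+33*np.sin(a),89))) for a in np.linspace(0,6.283,40)]); cv2.polylines(big,[pts],True,(0,255,0),1)
for p in((-70,90,62),(-120,90,62),(-120,135,62),(-120,45,62)): cv2.circle(big,f(top.proj(W(*p))),3,(0,255,255),1)
cv2.imwrite('pics/ov_t.png',big)
big=cv2.resize(s[150:220,230:350],None,fx=6,fy=6,interpolation=2)
f=lambda p:tuple(int(v) for v in (np.array(p)-[230,150]+.5)*6)
pts=np.array([f(side.proj(W(-50+46*np.cos(a),-90+46*np.sin(a),63))) for a in np.linspace(0,6.283,40)]); cv2.polylines(big,[pts],True,(0,0,255),1)
for p in((-70,90,62),(-120,90,62),(-120,135,62),(-120,45,62)): cv2.circle(big,f(side.proj(W(*p))),3,(0,255,255),1)
cv2.imwrite('pics/ov_s.png',big)
# cover overlay
C=top.onz((172.6,220.5),46);print('knob top from top cam',C)
C2=side.onz((261.9,272.2),46);print('side',C2)
big=cv2.resize(t[195:245,145:205],None,fx=10,fy=10,interpolation=2)
for r,z in((14,46),(50,18)):
  pts=np.array([tuple(int(v) for v in (top.proj([C[0]+r*np.cos(a),C[1]+r*np.sin(a),z])-[145,195]+.5)*10) for a in np.linspace(0,6.283,40)]); cv2.polylines(big,[pts],True,(0,255,0),1)
cv2.imwrite('pics/ov_c.png',big)
E
```

```text
pot [ 619.5 -140.8   63. ] top [355.4 164. ] side [321.4 176.2]
gauge [ 767.1 -104.1   89. ] top [343.3 112.3] side [284.9 164.8]
noseA [642.   38.9  62. ] top [293.7 156. ] side [287.4 194.3]
barA [593.3  50.5  62. ] top [289.4 172.3] side [296.4 199.4]
bL [603.8  94.3  62. ] top [274.4 168.6] side [286. 204.]
bR [582.9   6.8  62. ] top [304.5 175.9] side [306.3 194.9]
knob top from top cam [451.62511557 385.15143528  46.        ]
side [449.74534839 390.44362259  46.        ]
```

View pics/ov_t.png

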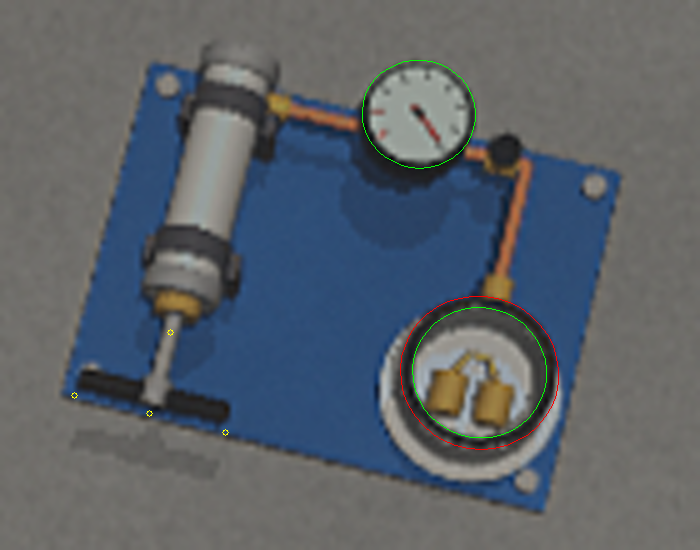

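View pics/ov_s.png

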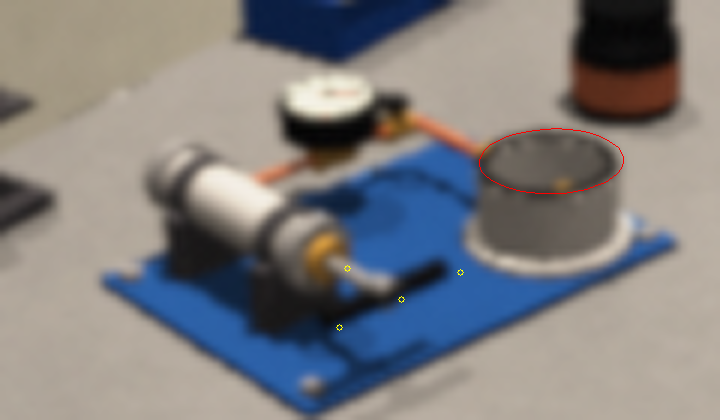

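View pics/ov_c.png

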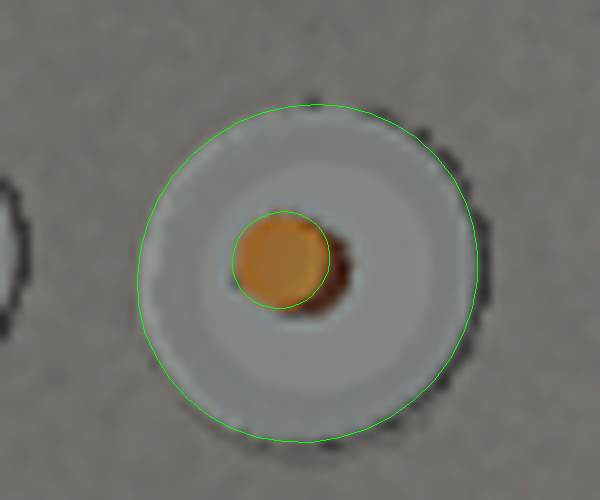

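Overlay check: the drawn pot rim (355,164), gauge (343,112) and middle-cover outline (disc 100 mm, knob 28 mm) match the picture to about 1 mm. The bar's real centre is near (290,168.5), which puts it at about tester x = -109. Next I measure the bar and nose, and set up a move calculator.

```bash
cat >>h.py <<'E'
def go(wps,yawd):
    """print rows for world waypoints (x,y,z[,yaw]) with tool down, tool-y azimuth yawd"""
    s=robot.get_state();Rc=R.from_rotvec(s['tool_rot']);p=s['tool_pos']
    print('tcp',p.round(1),'tool y az',np.degrees(np.arctan2(*Rc.as_matrix()[[1,0],1])).round(1),'tilt z',Rc.as_matrix()[:,2].round(3),'F',s['ft_force'].round(1),'open',round(s['opening'],3),'q',s['qpos'].round(2),'t',round(s['t'],2))
    for w in wps:
        y=np.radians(w[3] if len(w)>3 else yawd)
        yv=np.array([np.cos(y),np.sin(y),0]);z=np.array([0,0,-1.]);M=np.c_[np.cross(yv,z),yv,z]
        print(np.asarray(w).round(0),'dp',(Rc.inv().apply(np.array(w[:3])-p)/10).round(2).tolist(),'rot',(Rc.inv()*R.from_matrix(M)).as_rotvec().round(3).tolist())
E
python3 - <<'E'
from h import *
t=cv2.imread('pics/top0.png')
for p in((290.1,168.5),(294,151.5),(275.5,166),(305.3,172)): print(p,top.onz(p,62).round(1))
for n,p,z in(('carb',(158,162),60),('can',(460,180),0),('jar',(422,150),0)): print(n,top.onz(p,z).round(0))
import math
w=[]
for a in(-60,-52,-43,-34,-26,-17,-8,0,10,20):
    w.append((660*math.cos(math.radians(a)),660*math.sin(math.radians(a)),280,a))
go(w,0)
E
```

```text
(290.1, 168.5) [604.5  48.8  62. ]
(294, 151.5) [655.7  38.1  62. ]
(275.5, 166) [611.6  91.3  62. ]
(305.3, 172) [594.5   4.6  62. ]
carb [621. 434.  60.]
can [ 589. -464.    0.]
jar [ 682. -352.    0.]
tcp [ 244.4 -628.6  193.2] tool y az -68.8 tilt z [-0.001  0.001 -1.   ] F [-0.3 -0.5  0. ] open 1.004 q [ 1.09  0.48  0.02  1.56 -0.01  1.11 -0.08] t 0.1
[ 330. -572.  280.  -60.] dp [10.04, -2.23, -8.68] rot [-0.002, -0.0, -0.153]
[ 406. -520.  280.  -52.] dp [19.03, -4.26, -8.67] rot [-0.002, -0.0, -0.292]
[ 483. -450.  280.  -43.] dp [28.68, -8.01, -8.67] rot [-0.002, -0.0, -0.449]
[ 547. -369.  280.  -34.] dp [37.62, -13.23, -8.66] rot [-0.002, -0.0, -0.607]
[ 593. -289.  280.  -26.] dp [44.8, -18.99, -8.65] rot [-0.002, -0.0, -0.746]
[ 631. -193.  280.  -17.] dp [51.83, -26.6, -8.64] rot [-0.002, -0.001, -0.903]
[654. -92. 280.  -8.] dp [57.59, -35.21, -8.63] rot [-0.001, -0.001, -1.06]
[660.   0. 280.   0.] dp [61.51, -43.54, -8.62] rot [-0.001, -0.001, -1.2]
[650. 115. 280.  10.] dp [64.73, -54.59, -8.6] rot [-0.001, -0.001, -1.375]
[620. 226. 280.  20.] dp [65.98, -66.02, -8.58] rot [-0.001, -0.001, -1.549]
```

```bash
python3 -m crank '{"delta_pos":[[2,0,-5],[6,-1,-8.7],[10,-2.2,-8.7],[14.5,-3.2,-8.7],[19,-4.3,-8.7],[24,-6,-8.7],[28.7,-8,-8.7],[33,-10.6,-8.7],[37.6,-13.2,-8.7],[41.5,-16,-8.7]],"rotation":[[0,0,0],[0,0,-0.08],[0,0,-0.153],[0,0,-0.22],[0,0,-0.29],[0,0,-0.37],[0,0,-0.45],[0,0,-0.53],[0,0,-0.607],[0,0,-0.68]],"gripper":[8.7,8.7,8.7,8.7,8.7,8.7,8.7,8.7,8.7,8.7]}'; cat >go2.py <<'E'
E
python3 - <<'E'
from h import *
import math
go([(660*math.cos(math.radians(a)),660*math.sin(math.radians(a)),280,a) for a in(-24,-19,-14,-9,-4,1,6,11,16,21)],0)
E
```

```text
t: 1.35
tool_pos: [574.2, -327.4, 279.9]
tool_rot: [-2.713, -1.579, 0.0]
ft_force: [0.8, -0.7, 0.3]
opening: 0.989
tcp [ 574.2 -327.4  279.9] tool y az -29.6 tilt z [-0.001  0.002 -1.   ] F [ 0.8 -0.7  0.3] open 0.989 q [ 0.6   0.41 -0.24  1.47  0.1   1.28 -0.17] t 1.35
[ 603. -268.  280.  -24.] dp [6.54, -0.41, -0.01] rot [-0.002, -0.001, -0.098]
[ 624. -215.  280.  -19.] dp [12.24, -1.22, 0.0] rot [-0.002, -0.001, -0.185]
[ 640. -160.  280.  -14.] dp [17.85, -2.53, 0.01] rot [-0.002, -0.001, -0.273]
[ 652. -103.  280.   -9.] dp [23.32, -4.32, 0.02] rot [-0.002, -0.002, -0.36]
[658. -46. 280.  -4.] dp [28.62, -6.58, 0.03] rot [-0.002, -0.002, -0.447]
[660.  12. 280.   1.] dp [33.7, -9.29, 0.04] rot [-0.002, -0.002, -0.534]
[656.  69. 280.   6.] dp [38.52, -12.44, 0.06] rot [-0.002, -0.002, -0.622]
[648. 126. 280.  11.] dp [43.05, -15.99, 0.07] rot [-0.002, -0.002, -0.709]
[634. 182. 280.  16.] dp [47.25, -19.93, 0.08] rot [-0.002, -0.002, -0.796]
[616. 237. 280.  21.] dp [51.1, -24.22, 0.09] rot [-0.001, -0.002, -0.883]
```

```bash
python3 -m crank '{"delta_pos":[[6,-0.4,0],[12,-1.2,0],[17.8,-2.5,0],[23.3,-4.3,0],[28.6,-6.6,0],[33.7,-9.3,0],[38.5,-12.4,0],[43,-16,0],[47.2,-20,0],[51.1,-24.2,0]],"rotation":[[0,0,-0.1],[0,0,-0.18],[0,0,-0.27],[0,0,-0.36],[0,0,-0.45],[0,0,-0.53],[0,0,-0.62],[0,0,-0.71],[0,0,-0.8],[0,0,-0.88]],"gripper":[8.7,8.7,8.7,8.7,8.7,8.7,8.7,8.7,8.7,8.7]}'
python3 - <<'E'
from h import *
go([(575,275,240,26),(530,320,200,31),(490,355,150,36),(451,387,120,40),(451,387,120,40),(451,387,70,40),(451,387,21.5,40)],0)
E
```

```text
t: 2.6
tool_pos: [615.6, 238.0, 280.3]
tool_rot: [-1.779, -2.586, -0.0]
ft_force: [0.6, 0.7, -0.7]
opening: 0.99
tcp [615.6 238.  280.3] tool y az 20.9 tilt z [-0.002  0.002 -1.   ] F [ 0.6  0.7 -0.7] open 0.99 q [-0.06  0.45 -0.57  1.46  0.25  1.31 -0.29] t 2.6
[575 275 240  26] dp [4.9, -2.46, 4.05] rot [-0.001, -0.002, -0.088]
[530 320 200  31] dp [10.7, -5.05, 8.07] rot [-0.001, -0.003, -0.175]
[490 355 150  36] dp [15.38, -7.53, 13.08] rot [-0.001, -0.003, -0.263]
[451 387 120  40] dp [19.76, -10.02, 16.09] rot [-0.001, -0.003, -0.333]
[451 387 120  40] dp [19.76, -10.02, 16.09] rot [-0.001, -0.003, -0.333]
[451 387  70  40] dp [19.75, -10.01, 21.09] rot [-0.001, -0.003, -0.333]
[451. 387.  22.  40.] dp [19.74, -10.01, 25.94] rot [-0.001, -0.003, -0.333]
```

```bash
python3 -m crank '{"delta_pos":[[4.9,-2.5,4],[10.7,-5,8],[15.4,-7.5,13],[19.8,-10,17],[19.8,-10,20],[19.8,-10,20],[19.8,-10,20]],"rotation":[[0,0,-0.09],[0,0,-0.175],[0,0,-0.26],[0,0,-0.33],[0,0,-0.33],[0,0,-0.33],[0,0,-0.33]],"gripper":[8.7,8.7,8.7,8.0,7.0,6.0,6.0]}'
python3 - <<'E'
from h import *
cap('side','s1');s=cv2.imread('pics/s1.png');cv2.imwrite('pics/s1z.png',cv2.resize(s[215:315,190:330],None,fx=5,fy=5,interpolation=2))
go([(451,387,21.5,40)],0)
E
```

```text
t: 3.48
tool_pos: [452.5, 387.3, 81.9]
tool_rot: [-1.332, -2.843, -0.002]
ft_force: [0.6, 0.1, 0.9]
opening: 0.685
tcp [453.2 387.4  82.6] tool y az 39.7 tilt z [ 0.     0.003 -1.   ] F [ 0.4 -0.5  0.2] open 0.684 q [-0.33  0.56 -0.64  1.81  0.41  0.91 -0.46] t 3.52
[451. 387.  22.  40.] dp [0.1, -0.21, 6.11] rot [0.002, -0.002, -0.005]
```

View pics/s1z.png

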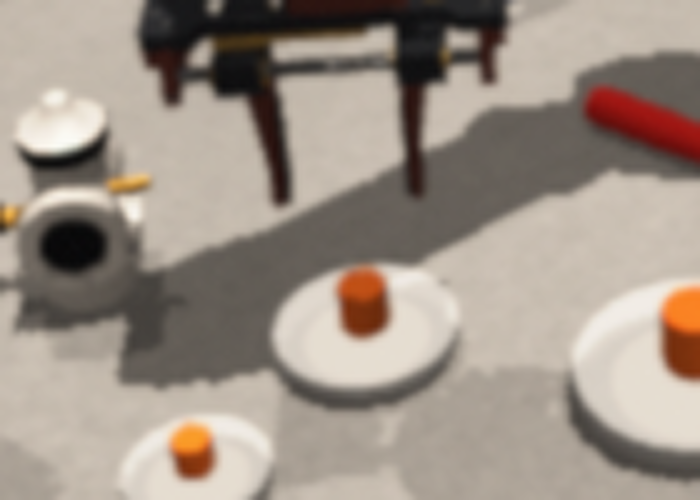

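The fingers hang above the middle cover's knob, at about (363,300) in the crop, and are clear of the carburettor. Lowering to grip.

```bash
python3 -m crank '{"delta_pos":[[0.1,-0.2,2],[0.1,-0.2,4],[0.1,-0.2,5.5],[0.1,-0.2,6.1],[0.1,-0.2,6.1],[0.1,-0.2,6.1],[0.1,-0.2,6.1],[0.1,-0.2,6.1],[0.1,-0.2,6.1],[0.1,-0.2,6.1]],"rotation":[[0,0,0],[0,0,0],[0,0,0],[0,0,0],[0,0,0],[0,0,0],[0,0,0],[0,0,0],[0,0,0],[0,0,0]],"gripper":[6,6,6,6,4,3,2,2,2,2]}' 20
python3 - <<'E'
from h import *
cap('side','s2');s=cv2.imread('pics/s2.png');cv2.imwrite('pics/s2z.png',cv2.resize(s[215:315,190:330],None,fx=5,fy=5,interpolation=2))
go([(451,387,21.5,40)],0)
E
```

```text
t: 4.78
tool_pos: [451.1, 387.1, 21.7]
tool_rot: [-1.334, -2.843, -0.005]
ft_force: [0.3, 0.3, -0.4]
opening: 0.226
tcp [451.1 387.1  21.6] tool y az 39.7 tilt z [ 0.     0.003 -1.   ] F [-0.  -0.4 -0.3] open 0.226 q [-0.37  0.63 -0.6   1.85  0.48  0.8  -0.52] t 4.83
[451. 387.  22.  40.] dp [0.0, -0.01, 0.01] rot [0.002, -0.002, -0.005]
```

View pics/s2z.png

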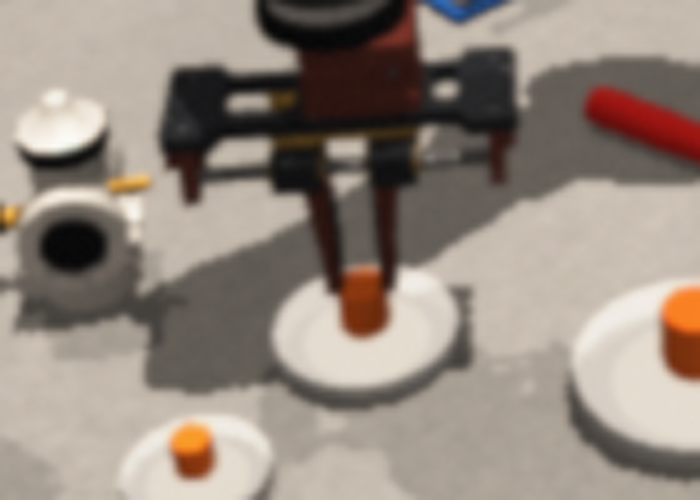

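```bash
python3 - <<'E'
from h import *
s=robot.get_state();p=s['tool_pos']
Rm=R.from_rotvec(s['tool_rot']).as_matrix()
f=lambda q:((q-[190,215]+.5)*5).round(0)
for d in(-10,0,10): print(d,f(side.proj(p+Rm[:,1]*d)), f(side.proj(p+Rm[:,1]*d-Rm[:,2]*19)))
print('knob base',f(side.proj([451,387,18])),'top',f(side.proj([451,387,46])), 'disc left/right', [f(side.proj([451+50*a,387+50*b,18])) for a,b in((.83,.56),(-.83,-.56))])
E
```

```text
-10 [387. 318.] [384. 290.]
0 [368. 319.] [365. 292.]
10 [350. 320.] [347. 293.]
knob base [369. 324.] top [365. 284.] disc left/right [array([278., 325.]), array([461., 323.])]
```

```bash
python3 - <<'E'
from h import *
s=robot.get_state();p=np.array([453.2,387.4,82.6])
Rm=R.from_rotvec(s['tool_rot']).as_matrix()
f=lambda q:((q-[190,215]+.5)*5).round(0)
for d in(-30,0,30): print(d,f(side.proj(p+Rm[:,1]*d)), f(side.proj(p+Rm[:,1]*d-Rm[:,2]*19)))
t=cap('top','t2');cv2.imwrite('pics/t2z.png',cv2.resize(t[180:260,120:220],None,fx=7,fy=7,interpolation=2))
s2=cv2.imread('pics/s2.png');cv2.imwrite('pics/s2zz.png',cv2.resize(s2[255:300,240:290],None,fx=14,fy=13,interpolation=2))
print(robot.get_state()['opening'])
E
```

```text
-30 [411. 225.] [409. 197.]
0 [355. 229.] [351. 201.]
30 [297. 234.] [294. 205.]
0.2306584683132077
```

View pics/t2z.png

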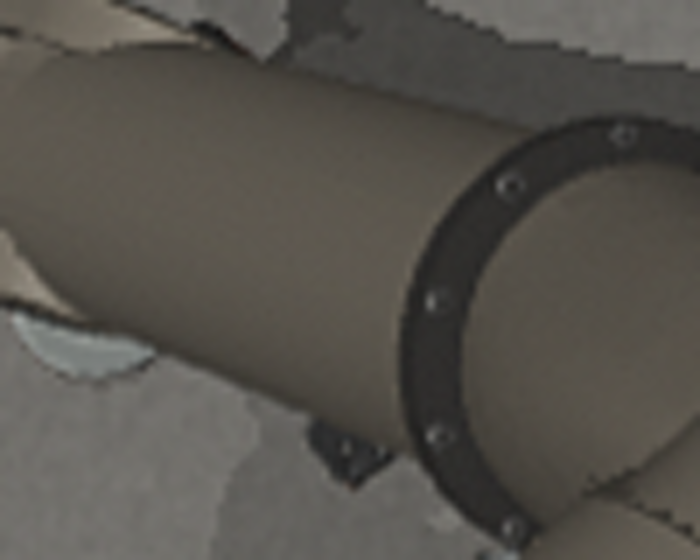

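View pics/s2zz.png

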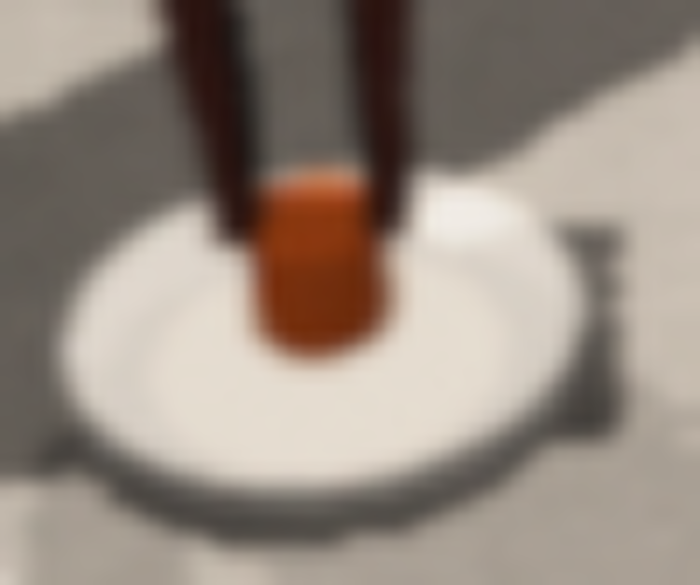

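The reported fingertip pixel and the seen one disagree: the tips look about 6 px too high in the side view. I'll check this against the start pictures from both cameras.

```bash
python3 - <<'E'
from h import *
p=np.array([244.35,-628.5,193.1]);Rm=R.from_rotvec([-3.086,-.5789,0.0007]).as_matrix()
t=cv2.imread('pics/top0.png');s=cv2.imread('pics/side0.png')
A=cv2.resize(t[250:350,530:640],None,fx=5,fy=5,interpolation=2)
B=cv2.resize(s[40:150,430:520],None,fx=5,fy=5,interpolation=2)
for d in(-44,0,44):
  for k,c in((0,(0,255,0)),(19,(255,255,0)),(80,(0,255,255))):
    P=p+Rm[:,1]*d-Rm[:,2]*k
    for im,cam,o in((A,top,(530,250)),(B,side,(430,40))):
        q=(cam.proj(P)-o+.5)*5; cv2.circle(im,(int(q[0]),int(q[1])),3,c,1)
B=cv2.convertScaleAbs(B,alpha=1.6);A=cv2.convertScaleAbs(A,alpha=1.6)
cv2.imwrite('pics/gA.png',A);cv2.imwrite('pics/gB.png',B)
for q in((256.8,273.2),(267.9,272.7)):
  print(side.onz(q,21.5).round(1),side.onz(q,40).round(1))
E
```

```text
[480.2 380.8  21.5] [463.8 396.   40. ]
[455.7 362.4  21.5] [440.  378.1  40. ]
```

View pics/gA.png

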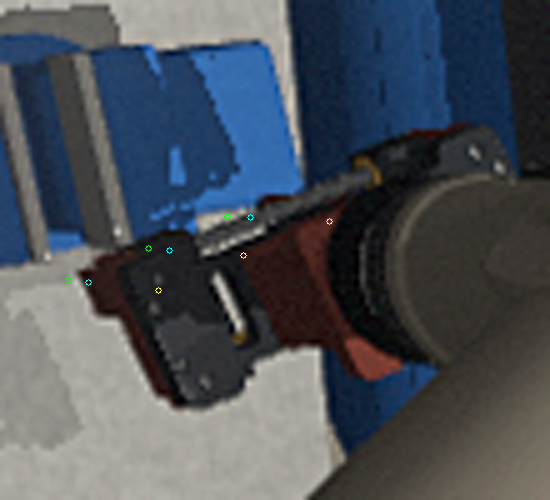

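View pics/gB.png

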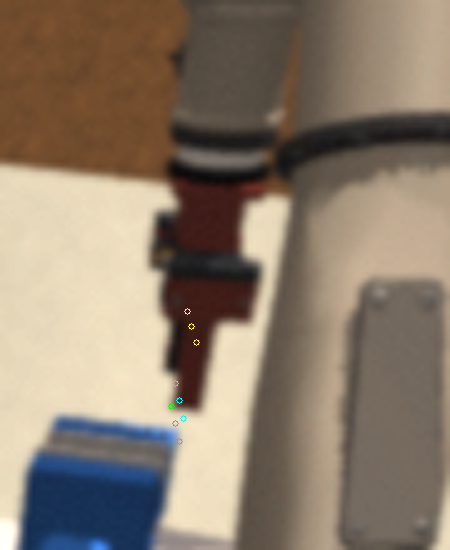

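```bash
python3 -m crank '{"delta_pos":[[0,0,0],[0,0,0],[0,0,0]],"rotation":[[0,0,0],[0,0,0],[0,0,0]],"gripper":[1.4,1.2,1.2]}' 8
python3 - <<'E'
from h import *
s2=cap('side','s3');cv2.imwrite('pics/s3zz.png',cv2.resize(s2[255:300,240:290],None,fx=14,fy=13,interpolation=2))
print(robot.get_state()['opening'])
E
```

```text
t: 5.25
tool_pos: [451.1, 387.0, 21.6]
tool_rot: [-1.334, -2.843, -0.004]
ft_force: [0.6, -0.2, 0.8]
opening: 0.142
0.13600556571555994
```

View pics/s3zz.png

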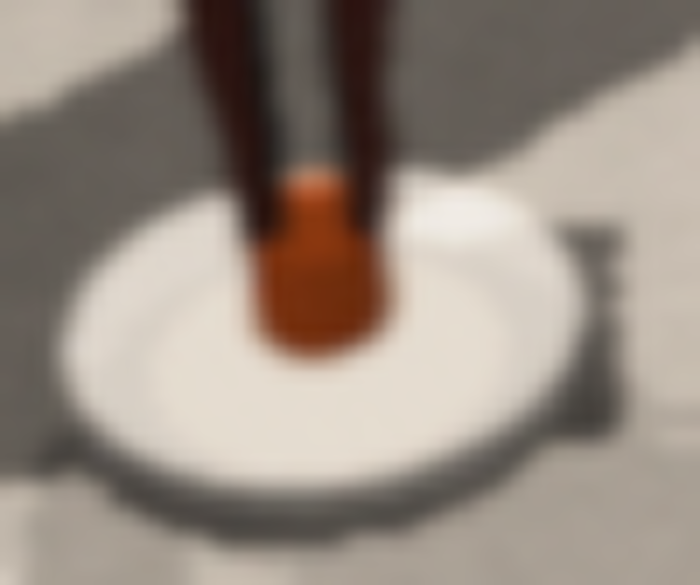

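The fingers shut to 12 mm above the knob, so the real fingertips are about 25 mm higher than the reported TCP. I'll open, go lower in small steps while watching force and picture, and work from this measured offset.

```bash
python3 -m crank '{"delta_pos":[[0,0,0],[0,0,0],[0,0,0],[0,0,0],[0,0,0.5],[0,0,1.0],[0,0,1.5],[0,0,1.8],[0,0,1.8]],"rotation":[[0,0,0],[0,0,0],[0,0,0],[0,0,0],[0,0,0],[0,0,0],[0,0,0],[0,0,0],[0,0,0]],"gripper":[5,5,5,5,5,5,5,5,5]}' 8
python3 - <<'E'
from h import *
s2=cap('side','s4');cv2.imwrite('pics/s4zz.png',cv2.resize(s2[255:300,240:290],None,fx=14,fy=13,interpolation=2))
go([(451,387,21.5,40)],0)
E
```

```text
t: 6.42
tool_pos: [450.9, 387.0, 3.2]
tool_rot: [-1.334, -2.843, -0.004]
ft_force: [-0.5, 1.3, 0.6]
opening: 0.57
tcp [451.  387.1   3.5] tool y az 39.7 tilt z [ 0.     0.003 -1.   ] F [-0.2  0.3 -0.1] open 0.569 q [-0.38  0.66 -0.58  1.86  0.5   0.77 -0.54] t 6.47
[451. 387.  22.  40.] dp [-0.0, -0.0, -1.8] rot [0.002, -0.002, -0.005]
```

View pics/s4zz.png

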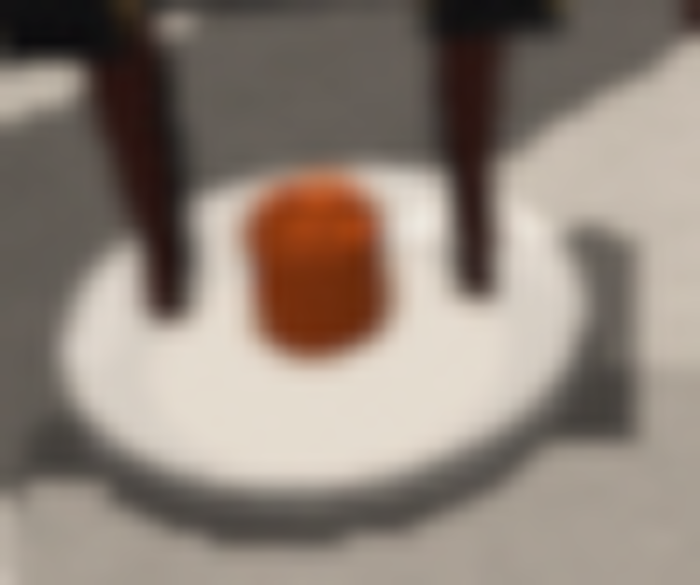

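```bash
python3 -m crank '{"delta_pos":[[0,0,0.3],[0,0,0.6],[0,0,0.6],[0,0,0.6],[0,0,0.6],[0,0,0.6],[0,0,0.6],[0,0,0.6]],"rotation":[[0,0,0],[0,0,0],[0,0,0],[0,0,0],[0,0,0],[0,0,0],[0,0,0],[0,0,0]],"gripper":[5,5,3,2,1.5,1.5,1.5,1.5]}' 25
python3 - <<'E'
from h import *
s2=cap('side','s5');cv2.imwrite('pics/s5zz.png',cv2.resize(s2[255:300,240:290],None,fx=14,fy=13,interpolation=2))
go([(451,387,21.5,40)],0)
E
```

```text
t: 7.48
tool_pos: [451.2, 387.3, -2.4]
tool_rot: [-1.334, -2.843, -0.005]
ft_force: [1.2, 0.5, 0.9]
opening: 0.314
tcp [451.2 387.3  -2.4] tool y az 39.7 tilt z [ 0.     0.003 -1.   ] F [1.  0.5 0.1] open 0.314 q [-0.38  0.66 -0.58  1.86  0.51  0.76 -0.54] t 7.53
[451. 387.  22.  40.] dp [-0.0, -0.03, -2.39] rot [0.002, -0.002, -0.005]
```

View pics/s5zz.png

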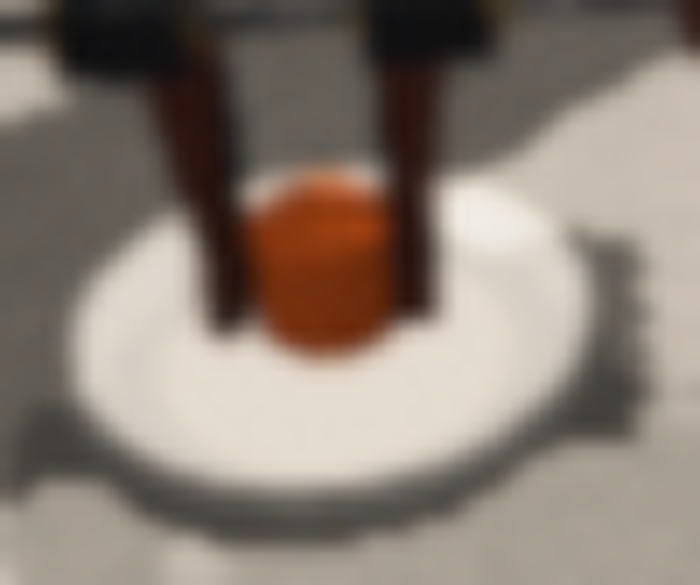

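The grip is good: opening 27.6 mm on the 28 mm knob, with the tips beside the knob just above the disc. Lifting.

```bash
python3 -m crank '{"delta_pos":[[0,0,-1],[0,0,-3],[0,0,-6],[0,0,-9],[0,0,-12],[0,0,-15],[0,0,-16]],"rotation":[[0,0,0],[0,0,0],[0,0,0],[0,0,0],[0,0,0],[0,0,0],[0,0,0]],"gripper":[1.5,1.5,1.5,1.5,1.5,1.5,1.5]}' 30
python3 - <<'E'
from h import *
s2=cap('side','s6');cv2.imwrite('pics/s6zz.png',cv2.resize(s2[180:280,210:310],None,fx=6,fy=6,interpolation=2))
a=np.array([451.2,387.3]);b=np.array([619.6,-140.8])
go([(*(a+(b-a)*k),158,40-53.45*k) for k in np.linspace(.1,1,10)],0)
E
```

```text
t: 8.4
tool_pos: [451.7, 387.7, 160.5]
tool_rot: [1.334, 2.844, 0.01]
ft_force: [-0.2, -0.1, -1.0]
opening: 0.315
tcp [451.8 387.7 160.6] tool y az 39.7 tilt z [ 0.003  0.005 -1.   ] F [ 0.4  0.  -1.8] open 0.312 q [-0.29  0.46 -0.69  1.76  0.34  1.04 -0.41] t 8.45
[468. 334. 158.  35.] dp [-5.13, -2.15, 0.23] rot [0.006, -0.002, 0.089]
[485. 282. 158.  29.] dp [-10.27, -4.23, 0.21] rot [0.006, -0.003, 0.182]
[502. 229. 158.  24.] dp [-15.4, -6.31, 0.19] rot [0.006, -0.003, 0.275]
[519. 176. 158.  19.] dp [-20.54, -8.39, 0.16] rot [0.006, -0.003, 0.368]
[535. 123. 158.  13.] dp [-25.68, -10.47, 0.14] rot [0.006, -0.003, 0.462]
[552.  70. 158.   8.] dp [-30.82, -12.55, 0.12] rot [0.005, -0.004, 0.555]
[569.  18. 158.   3.] dp [-35.95, -14.63, 0.1] rot [0.005, -0.004, 0.648]
[586. -35. 158.  -3.] dp [-41.09, -16.71, 0.07] rot [0.005, -0.004, 0.742]
[603. -88. 158.  -8.] dp [-46.23, -18.79, 0.05] rot [0.005, -0.004, 0.835]
[ 620. -141.  158.  -13.] dp [-51.37, -20.87, 0.03] rot [0.005, -0.005, 0.928]
```

View pics/s6zz.png

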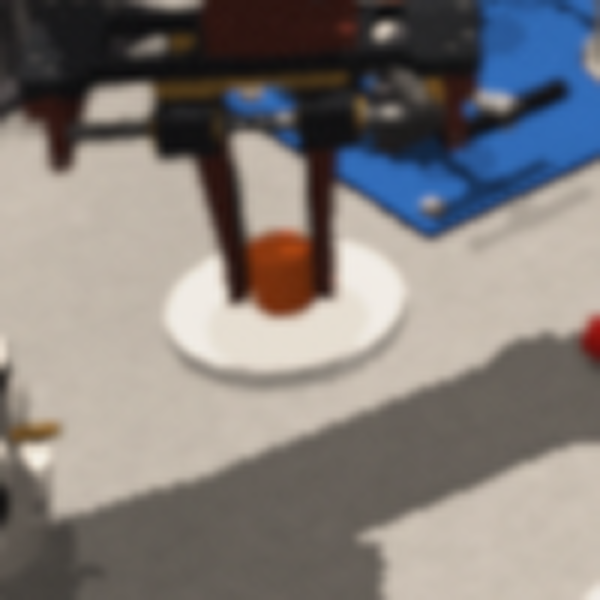

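The cover is lifted and level in the jaws. Carrying it over to the pot.

```bash
python3 -m crank '{"delta_pos":[[-5.1,-2.1,0.2],[-10.3,-4.2,0.2],[-15.4,-6.3,0.2],[-20.5,-8.4,0.2],[-25.7,-10.5,0.2],[-30.8,-12.6,0.2],[-36,-14.6,0.1],[-41.1,-16.7,0.1],[-46.2,-18.8,0.1],[-51.4,-20.9,0]],"rotation":[[0.006,-0.004,0.09],[0.006,-0.004,0.18],[0.006,-0.004,0.275],[0.006,-0.004,0.37],[0.006,-0.004,0.46],[0.006,-0.004,0.555],[0.006,-0.004,0.65],[0.006,-0.004,0.74],[0.006,-0.004,0.835],[0.006,-0.004,0.93]],"gripper":[1.5,1.5,1.5,1.5,1.5,1.5,1.5,1.5,1.5,1.5]}' 30
python3 - <<'E'
from h import *
go([(619.5,-140.9,90,-13.45),(619.5,-140.9,65,-13.45)],0)
E
```

```text
t: 9.7
tool_pos: [619.0, -142.7, 157.2]
tool_rot: [-2.469, -1.939, 0.003]
ft_force: [1.4, 0.3, -1.0]
opening: 0.313
tcp [ 619.  -142.7  157.2] tool y az -13.7 tilt z [-0.003  0.001 -1.   ] F [ 1.4  0.3 -1. ] open 0.313 q [ 0.38  0.47 -0.34  1.67  0.18  1.03 -0.26] t 9.7
[ 620. -141.   90.  -13.] dp [0.18, 0.02, 6.72] rot [-0.003, 0.0, -0.004]
[ 620. -141.   65.  -13.] dp [0.18, 0.03, 9.22] rot [-0.003, 0.0, -0.004]
```

```bash
python3 -m crank '{"delta_pos":[[0.2,0,3],[0.2,0,5.5],[0.2,0,7.2],[0.2,0,7.7],[0.2,0,7.7],[0.2,0,7.7]],"rotation":[[-0.003,0,0],[-0.003,0,0],[-0.003,0,0],[-0.003,0,0],[-0.003,0,0],[-0.003,0,0]],"gripper":[1.5,1.5,1.5,1.5,1.5,1.5]}' 30
python3 - <<'E'
from h import *
s=cap('side','s7');t=cap('top','t7')
p=robot.get_state()['tool_pos']
big=cv2.resize(s[130:210,275:365],None,fx=7,fy=7,interpolation=2)
f=lambda q:tuple(int(v) for v in (q-[275,130]+.5)*7-.5)
for c,r,z,col in((( 619.5,-140.8),46,63,(0,0,255)),(p[:2],50,p[2]+2.4+18,(0,255,0)),(p[:2],50,p[2]+2.4+8,(0,200,0)),(p[:2],14,p[2]+2.4+46,(255,255,0))):
  pts=np.array([f(side.proj([c[0]+r*np.cos(a),c[1]+r*np.sin(a),z])) for a in np.linspace(0,6.283,60)]); cv2.polylines(big,[pts],True,col,1)
cv2.imwrite('pics/s7z.png',big)
cv2.imwrite('pics/s7r.png',cv2.resize(s[130:210,275:365],None,fx=7,fy=7,interpolation=2))
cv2.imwrite('pics/t7z.png',cv2.resize(t[90:200,260:400],None,fx=5,fy=5,interpolation=2))
go([(619.5,-140.9,53,-13.45)],0)
E
```

```text
t: 10.45
tool_pos: [620.0, -140.7, 81.2]
tool_rot: [2.47, 1.94, 0.001]
ft_force: [-0.5, -0.2, -1.1]
opening: 0.317
tcp [ 619.9 -140.8   81.1] tool y az -13.7 tilt z [ 0.001 -0.    -1.   ] F [ 0.5 -0.3 -2. ] open 0.312 q [ 0.36  0.55 -0.32  1.73  0.21  0.89 -0.29] t 10.55
[ 620. -141.   53.  -13.] dp [-0.02, -0.04, 2.81] rot [0.001, 0.0, -0.005]
```

View pics/s7z.png

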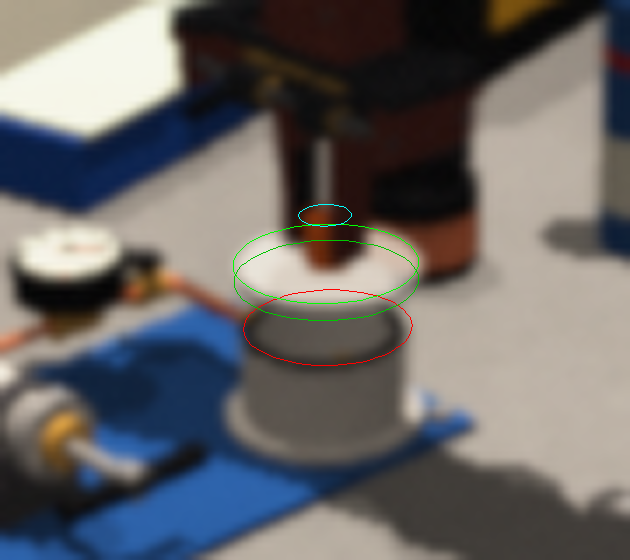

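View pics/s7r.png

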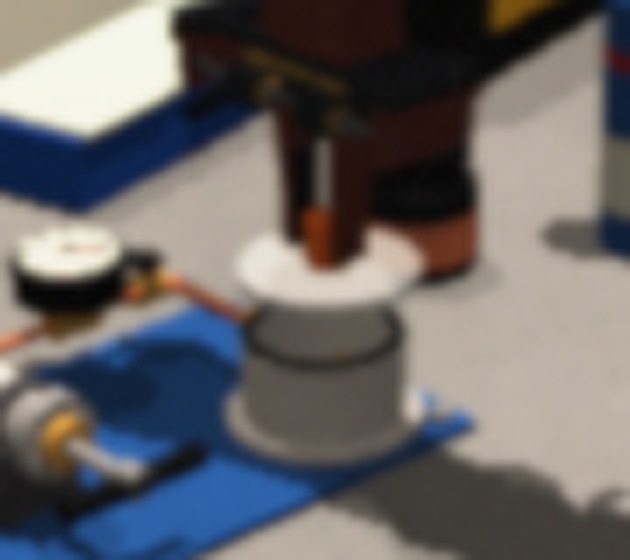

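View pics/t7z.png

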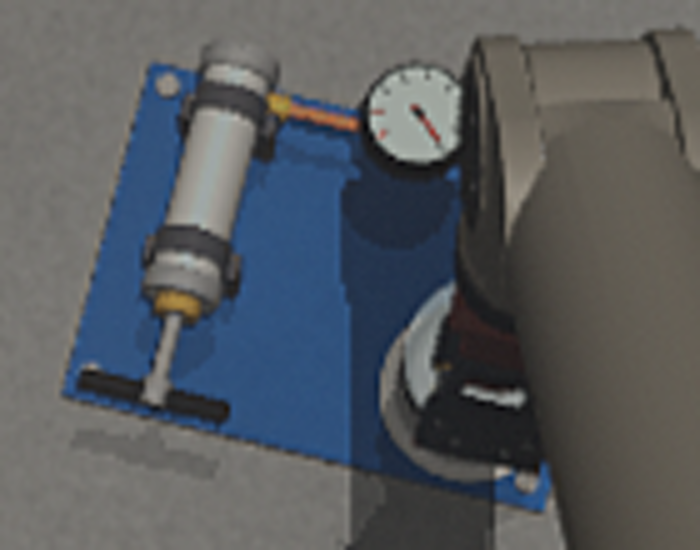

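The side view suggests the disc sits about 1 px to the right of the pot. I'll measure both edges properly before lowering.

```bash
python3 - <<'E'
from h import *
from scipy.ndimage import map_coordinates
s0=cv2.cvtColor(cv2.imread('pics/side0.png'),cv2.COLOR_BGR2GRAY);s7=cv2.cvtColor(cv2.imread('pics/s7.png'),cv2.COLOR_BGR2GRAY)
for r in (174,176,178,180): print('s0',r,s0[r,306:338].tolist())
for r in (176,178,180): print('s7',r,s7[r,306:338].tolist())
for r in (165,167,169,171): print('disc',r,s7[r,303:340].tolist())
print('col324 s7',list(zip(range(158,186),s7[158:186,322].tolist())))
print('col s0',list(zip(range(166,190),s0[166:190,321].tolist())))
E
```

```text
s0 174 [101, 118, 134, 145, 141, 114, 86, 92, 103, 90, 92, 102, 102, 95, 90, 86, 87, 91, 98, 92, 85, 85, 87, 77, 83, 115, 147, 166, 170, 171, 172, 171]
s0 176 [87, 86, 84, 75, 63, 71, 90, 100, 103, 102, 101, 100, 98, 95, 93, 92, 89, 88, 86, 85, 85, 87, 85, 81, 70, 63, 100, 146, 167, 172, 173, 173]
s0 178 [88, 88, 90, 78, 61, 73, 91, 100, 102, 101, 101, 99, 98, 97, 95, 94, 91, 89, 86, 86, 86, 84, 82, 74, 64, 62, 94, 139, 164, 171, 173, 173]
s0 180 [85, 87, 87, 81, 68, 60, 64, 69, 75, 85, 91, 93, 92, 91, 90, 90, 98, 109, 103, 85, 72, 66, 65, 70, 91, 114, 124, 147, 168, 173, 174, 174]
s7 176 [88, 86, 78, 60, 44, 51, 67, 75, 79, 80, 81, 83, 84, 85, 85, 88, 88, 88, 88, 88, 89, 88, 87, 80, 65, 56, 98, 147, 171, 176, 177, 178]
s7 178 [90, 90, 86, 69, 46, 52, 67, 75, 78, 79, 82, 81, 83, 84, 86, 86, 87, 87, 88, 88, 88, 86, 84, 74, 57, 51, 88, 140, 169, 176, 177, 177]
s7 180 [69, 82, 85, 81, 67, 52, 47, 49, 56, 66, 72, 76, 76, 79, 80, 81, 79, 77, 75, 71, 65, 57, 50, 48, 57, 75, 107, 148, 171, 178, 178, 178]
disc 165 [174, 173, 172, 171, 173, 176, 187, 205, 220, 225, 225, 219, 198, 167, 141, 10
[... 569 characters left out ...]
, 210, 210, 210, 210, 210, 209, 206, 204, 200, 189, 167, 142, 129, 123, 121, 121, 124, 130, 139]
col324 s7 [(158, 51), (159, 49), (160, 42), (161, 38), (162, 37), (163, 36), (164, 34), (165, 34), (166, 37), (167, 49), (168, 108), (169, 181), (170, 206), (171, 210), (172, 200), (173, 160), (174, 112), (175, 91), (176, 88), (177, 86), (178, 87), (179, 87), (180, 79), (181, 59), (182, 53), (183, 71), (184, 81), (185, 84)]
col s0 [(166, 164), (167, 164), (168, 167), (169, 167), (170, 159), (171, 125), (172, 81), (173, 77), (174, 86), (175, 89), (176, 92), (177, 93), (178, 94), (179, 93), (180, 90), (181, 72), (182, 59), (183, 75), (184, 88), (185, 91), (186, 91), (187, 91), (188, 91), (189, 91)]
```

```bash
python3 - <<'E'
from h import *
t=cv2.imread('pics/t7.png');t0=cv2.imread('pics/top0.png')
out=[]
for im,lst in((t,[((620,-140.7),50,101.5),((620,-140.7),50,91.5)]),(t0,[((619.5,-140.8),46,63),((619.5,-140.8),39,63)])):
  k=12;big=cv2.resize(im[140:190,335:378],None,fx=k,fy=k,interpolation=2);big=cv2.convertScaleAbs(big,alpha=1.5)
  f=lambda q:tuple(int(v) for v in (q-[335,140]+.5)*k-.5)
  for (c,r,z),col in zip(lst,((0,255,0),(0,255,255))):
    pts=np.array([f(top.proj([c[0]+r*np.cos(a),c[1]+r*np.sin(a),z])) for a in np.linspace(0,6.283,80)]); cv2.polylines(big,[pts],True,col,1)
  out.append(big[:,:516])
cv2.imwrite('pics/t7o.png',cv2.resize(np.hstack(out),(800,465)))
g=cv2.cvtColor(t0,cv2.COLOR_BGR2GRAY)
for r in(158,162,164,166,170): print(r,g[r,336:376].tolist())
print([(i,int(v)) for i,v in enumerate(g[145:186,355],145)])
E
```

```text
158 [71, 65, 82, 163, 121, 62, 34, 44, 66, 98, 121, 153, 153, 149, 148, 147, 148, 150, 151, 149, 149, 148, 149, 152, 155, 144, 119, 75, 62, 63, 64, 58, 39, 36, 68, 74, 73, 74, 73, 69]
162 [67, 169, 120, 96, 61, 32, 61, 153, 155, 159, 160, 160, 161, 161, 153, 105, 123, 126, 160, 124, 112, 63, 132, 162, 152, 151, 148, 149, 158, 132, 68, 57, 63, 45, 34, 58, 74, 74, 72, 73]
164 [139, 168, 117, 71, 51, 30, 82, 162, 162, 166, 91, 70, 95, 108, 124, 87, 130, 155, 152, 154, 161, 86, 117, 111, 156, 160, 150, 148, 150, 161, 88, 56, 62, 50, 33, 95, 77, 71, 73, 93]
166 [164, 170, 111, 59, 62, 34, 83, 165, 165, 162, 89, 91, 112, 123, 128, 121, 102, 95, 163, 109, 106, 110, 94, 106, 141, 153, 153, 160, 150, 159, 94, 57, 61, 44, 28, 141, 87, 69, 69, 111]
170 [164, 155, 161, 84, 56, 65, 40, 28, 102, 78, 98, 115, 128, 133, 121, 100, 83, 169, 105, 78, 100, 116, 126, 127, 118, 96, 111, 160, 169, 120, 81, 50, 35, 33, 143, 173, 91, 62, 110, 111]
[(145, 68), (146, 48), (147, 49), (148, 43), (149, 38), (150, 56), (151, 87), (152, 73), (153, 72), (154, 65), (155, 101), (156, 159), (157, 150), (158, 149), (159, 143), (160, 125), (161, 122), (162, 124), (163, 151), (164, 154), (165, 155), (166, 109), (167, 97), (168, 79), (169, 64), (170, 78), (171, 86), (172, 87), (173, 83), (174, 55), (175, 112), (176, 157), (177, 112), (178, 30), (179, 53), (180, 69), (181, 67), (182, 88), (183, 138), (184, 156), (185, 145)]
```

View pics/t7o.png

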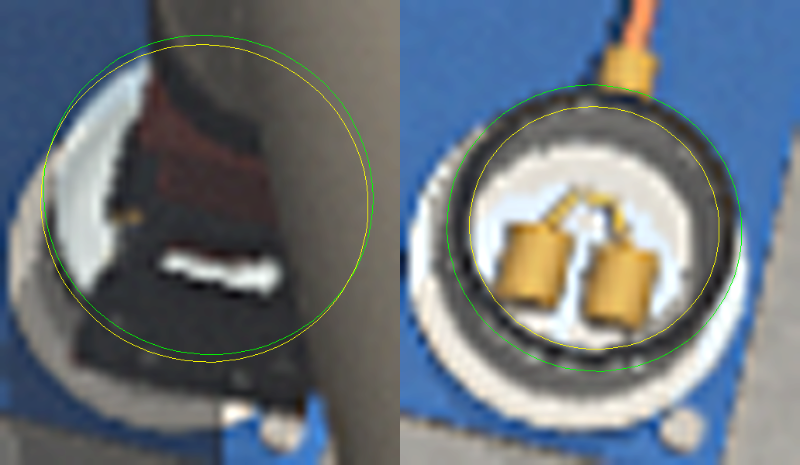

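Top view: the disc is about 2 mm too far in -y relative to the rim. Side view: it is about 3.5 mm too far along image-right. A correction of about (+1.5, +2) mm satisfies both to within roughly 1.5 mm, and the mouth has ±4.5 mm of play.

```bash
python3 - <<'E'
from h import *
go([(621.4,-138.9,81,-13.7),(621.4,-138.9,60,-13.7),(621.4,-138.9,53,-13.7)],0)
E
```

```text
tcp [ 619.9 -140.8   81.1] tool y az -13.7 tilt z [ 0.001 -0.    -1.   ] F [ 0.5 -0.3 -2. ] open 0.312 q [ 0.36  0.55 -0.32  1.73  0.21  0.89 -0.29] t 10.55
[ 621. -139.   81.  -14.] dp [0.22, 0.1, 0.01] rot [0.001, 0.0, -0.0]
[ 621. -139.   60.  -14.] dp [0.22, 0.1, 2.11] rot [0.001, 0.0, -0.0]
[ 621. -139.   53.  -14.] dp [0.22, 0.1, 2.81] rot [0.001, 0.0, -0.0]
```

```bash
python3 -m crank '{"delta_pos":[[0.2,0.1,0],[0.2,0.1,0.8],[0.2,0.1,1.6],[0.2,0.1,2.0],[0.2,0.1,2.2],[0.2,0.1,2.4],[0.2,0.1,2.5],[0.2,0.1,2.5]],"rotation":[[0,0,0],[0,0,0],[0,0,0],[0,0,0],[0,0,0],[0,0,0],[0,0,0],[0,0,0]],"gripper":[1.5,1.5,1.5,1.5,1.5,1.5,1.5,1.5]}' 30
python3 - <<'E'
from h import *
s=cap('side','s8')
cv2.imwrite('pics/s8.png',cv2.resize(s[130:210,275:365],None,fx=7,fy=7,interpolation=2))
go([(621.4,-138.9,53,-13.7)],0);print(robot.get_state()['ft_torque'])
E
```

```text
t: 11.55
tool_pos: [621.4, -139.1, 56.1]
tool_rot: [2.47, 1.94, 0.001]
ft_force: [0.1, 0.1, -1.7]
opening: 0.313
tcp [ 621.5 -139.    56.2] tool y az -13.7 tilt z [ 0.001 -0.    -1.   ] F [-0.1 -0.5 -2.6] open 0.311 q [ 0.35  0.58 -0.31  1.75  0.23  0.85 -0.31] t 11.6
[ 621. -139.   53.  -14.] dp [0.01, -0.01, 0.32] rot [0.001, -0.0, -0.0]
[-0.01087051 -0.06949897  0.02048699]
```

View pics/s8.png

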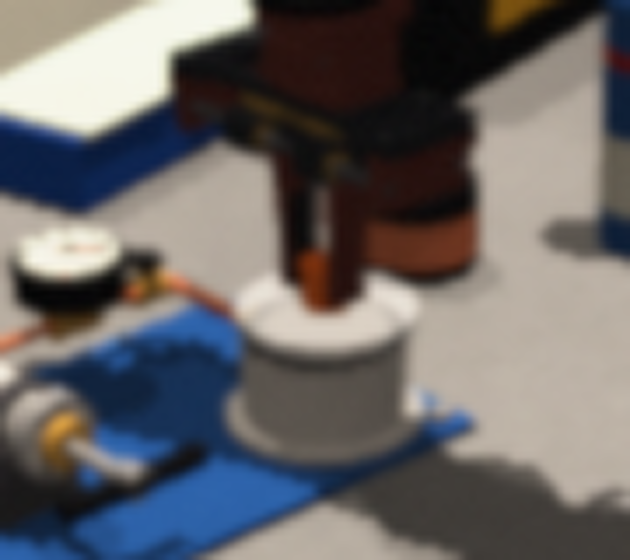

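The spigot is in the mouth with no side force, and the disc (centre column 327) is over the pot (325). Lowering the last few mm.

```bash
python3 -m crank '{"delta_pos":[[0,0,0.1],[0,0,0.2],[0,0,0.3],[0,0,0.35],[0,0,0.4],[0,0,0.4]],"rotation":[[0,0,0],[0,0,0],[0,0,0],[0,0,0],[0,0,0],[0,0,0]],"gripper":[1.5,1.5,1.5,1.5,1.5,1.5]}' 30
python3 -c "
from h import *
go([],0);print(robot.get_state()['ft_torque'])"
```

```text
t: 12.35
tool_pos: [621.4, -139.1, 52.6]
tool_rot: [2.47, 1.94, 0.001]
ft_force: [-2.7, -1.0, 2.7]
opening: 0.312
tcp [ 621.4 -139.1   52.6] tool y az -13.7 tilt z [ 0.001 -0.    -1.   ] F [-2.7 -1.   2.7] open 0.312 q [ 0.35  0.59 -0.31  1.75  0.23  0.84 -0.31] t 12.35
[0.08118463 0.40546297 0.0174025 ]
```

Contact came at 52.6, just where seating was expected (about 5 N). Releasing.

```bash
python3 -m crank '{"delta_pos":[[0,0,0],[0,0,0],[0,0,0],[0,0,0],[0,0,0],[0,0,0],[0,0,-1],[0,0,-4],[0,0,-8],[0,0,-10]],"rotation":[[0,0,0],[0,0,0],[0,0,0],[0,0,0],[0,0,0],[0,0,0],[0,0,0],[0,0,0],[0,0,0],[0,0,0]],"gripper":[3.2,3.8,4.5,5,5,5,5,5,5,5]}' 20
python3 - <<'E'
from h import *
s=cap('side','s9')
cv2.imwrite('pics/s9z.png',cv2.resize(s[130:210,275:365],None,fx=7,fy=7,interpolation=2))
c=np.array([604.5,48.8])
yaw=np.radians(-13.45);yv=np.array([-np.sin(yaw),np.cos(yaw)])
print('bar +y half',c+27*yv,'-y',c-27*yv)
go([(*(c+27*yv),160,-13.45)],0)
E
```

```text
t: 13.6
tool_pos: [622.5, -139.1, 155.5]
tool_rot: [2.468, 1.938, 0.005]
ft_force: [0.3, 0.2, -0.4]
opening: 0.566
bar +y half [610.7801115   75.05947828] -y [598.2198885   22.54052172]
tcp [ 623.5 -139.3  157.4] tool y az -13.7 tilt z [ 0.007 -0.002 -1.   ] F [ 0.7 -0.8  2.2] open 0.568 q [ 0.37  0.47 -0.34  1.67  0.18  1.02 -0.27] t 13.65
[611.  75. 160. -13.] dp [20.52, -6.32, -0.31] rot [0.008, -0.0, -0.005]
```

View pics/s9z.png

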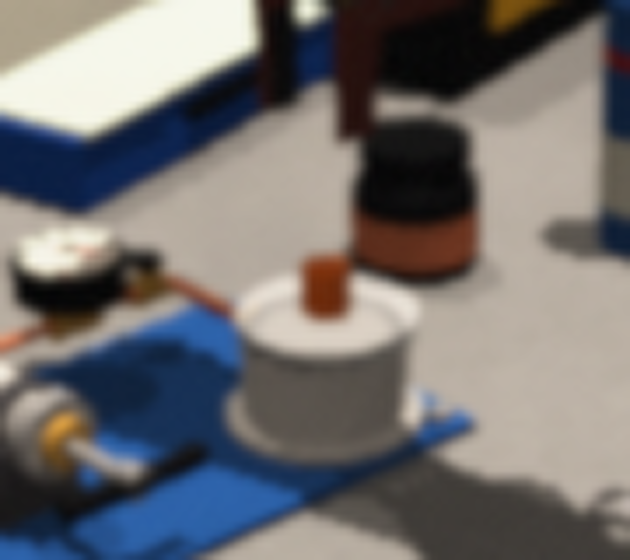

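The cover sits level on the pot, with the disc edge parallel to the rim and the knob upright at about (326,285) in the crop. Now over to the +y half of the handle bar.

```bash
python3 -m crank '{"delta_pos":[[5,-1.5,0],[10,-3.1,0],[15,-4.6,0],[20.5,-6.2,0],[20.7,-6.2,2],[20.7,-6.2,5],[20.7,-6.2,7],[20.7,-6.2,7]],"rotation":[[0.008,0,0],[0.008,0,0],[0.008,0,0],[0.008,0,0],[0.008,0,0],[0.008,0,0],[0.008,0,0],[0.008,0,0]],"gripper":[4.5,4.2,4.2,4.2,4.2,4.2,4.2,4.2]}' 20
python3 - <<'E'
from h import *
s=cap('side','s10');t=cap('top','t10')
cv2.imwrite('pics/s10z.png',cv2.resize(s[130:230,240:350],None,fx=6,fy=6,interpolation=2))
cv2.imwrite('pics/t10z.png',cv2.resize(t[90:200,260:400],None,fx=5,fy=5,interpolation=2))
go([(612.3,77,20,-13.45)],0)
E
```

```text
t: 14.65
tool_pos: [611.4, 75.1, 84.7]
tool_rot: [-2.47, -1.938, 0.006]
ft_force: [1.1, -0.1, -1.1]
opening: 0.479
tcp [613.2  76.   87.1] tool y az -13.8 tilt z [-0.  0. -1.] F [-0.2  0.   0.3] open 0.479 q [ 0.05  0.53 -0.37  1.77  0.24  0.89 -0.67] t 14.75
[612.  77.  20. -13.] dp [0.08, -0.11, 6.71] rot [-0.0, -0.0, -0.006]
```

View pics/s10z.png

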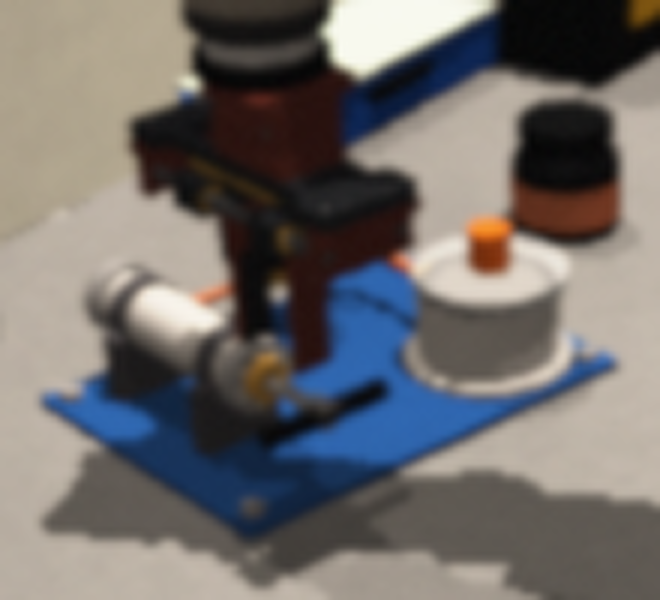

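View pics/t10z.png

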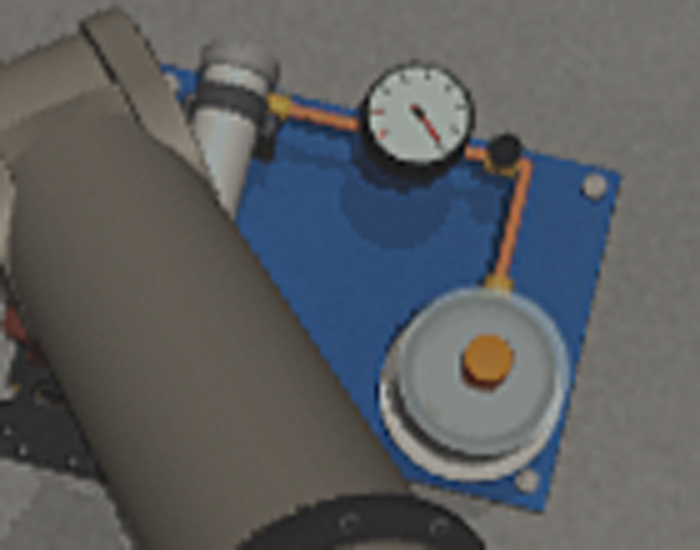

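```bash
python3 - <<'E'
from h import *
p=robot.get_state()['tool_pos'];Rm=R.from_rotvec(robot.get_state()['tool_rot']).as_matrix()
f=lambda q:((q-[240,130]+.5)*6).round(0)
for d in(-21,21):
  for w in(-10,10): print(d,w,f(side.proj(p+[0,0,24.5]+Rm[:,1]*d+Rm[:,0]*w)))
print('bar',f(side.proj([604.5,48.8,62])),f(side.proj([611,75,62])))
t=cv2.imread('pics/t10.png')
b,_=blobs(t[140:180,335:380],(5,140,60),(22,255,255));print([(c+[335,140],s[4]) for c,s in b])
c=[c for c,s in b if s[4]>50][0]+[335,140]
print('knob@100',top.onz(c,100),'disc@73',top.onz((356.1,163.9),73))
s=cv2.imread('pics/s10.png');b,_=blobs(s[150:200,310:335],(5,150,100),(22,255,255));print([(c+[310,150],st) for c,st in b], side.proj([619.5,-141,101]),side.proj([619.5,-141,73]))
E
```

```text
-21 -10 [318. 359.]
-21 10 [290. 371.]
21 -10 [272. 334.]
21 10 [244. 345.]
bar [328. 413.] [291. 429.]
[(array([359.6, 143.6]), np.int32(18)), (array([357. , 161.6]), np.int32(72))]
knob@100 [ 616.86203575 -141.03596494  100.        ] disc@73 [ 617.18699515 -141.55217757   73.        ]
[(array([321.3, 170.1]), array([ 8, 17,  8,  8, 44], dtype=int32))] [321.26928793 167.22587089] [321.41315541 173.88329306]
```

The tip prediction with the +24.5 mm offset matches the picture, and the bar centre is within 0.5 px. From above the cover lies on the pot centre to within 2 mm. Lowering onto the bar and gripping.

```bash
python3 -m crank '{"delta_pos":[[0.1,-0.1,2],[0.1,-0.1,4],[0.1,-0.1,5.8],[0.1,-0.1,6.7],[0.1,-0.1,6.7],[0.1,-0.1,6.7]],"rotation":[[0,0,0],[0,0,0],[0,0,0],[0,0,0],[0,0,0],[0,0,0]],"gripper":[4.2,4.2,4.2,4.2,4.2,4.2]}' 20
python3 - <<'E'
from h import *
s=cap('side','s11')
cv2.imwrite('pics/s11z.png',cv2.resize(s[160:220,260:330],None,fx=10,fy=10,interpolation=2))
go([(612.3,77,20,-13.45)],0)
E
```

```text
t: 15.5
tool_pos: [612.9, 77.4, 20.6]
tool_rot: [-2.471, -1.939, -0.001]
ft_force: [0.3, -0.0, 0.4]
opening: 0.48
tcp [613.1  77.4  20.8] tool y az -13.8 tilt z [ 0.001  0.001 -1.   ] F [ 0.8 -0.3 -0.1] open 0.477 q [ 0.03  0.61 -0.35  1.81  0.28  0.77 -0.7 ] t 15.55
[612.  77.  20. -13.] dp [-0.06, -0.06, 0.08] rot [0.001, -0.001, -0.005]
```

View pics/s11z.png

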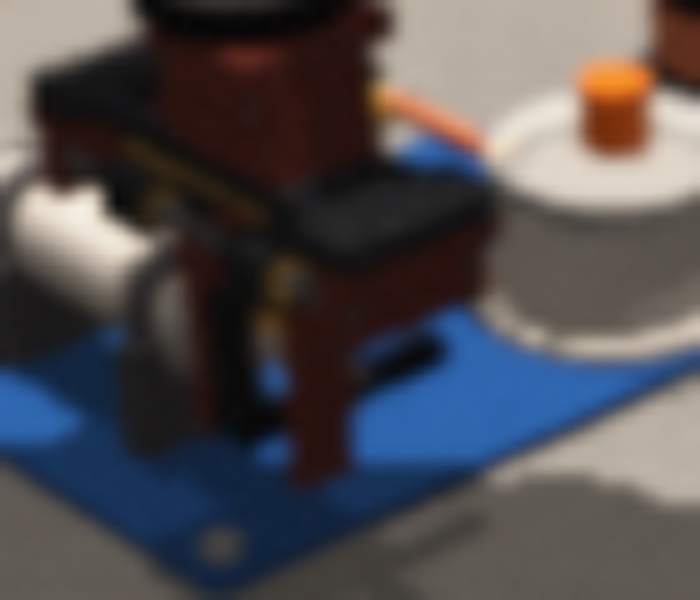

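The fingers straddle the bar: inner finger behind it, outer in front. No contact force. Closing.

```bash
python3 -m crank '{"delta_pos":[[0,0,0.1],[0,0,0.1],[0,0,0.1],[0,0,0.1],[0,0,0.1],[0,0,0.1],[0,0,0.1]],"rotation":[[0,0,0],[0,0,0],[0,0,0],[0,0,0],[0,0,0],[0,0,0],[0,0,0]],"gripper":[3,2,1,0.5,0.5,0.5,0.5]}' 20
python3 - <<'E'
from h import *
yaw=np.radians(-13.45);x=np.array([np.cos(yaw),np.sin(yaw)])
p=robot.get_state()['tool_pos']
go([(*(p[:2]-x*d),p[2],-13.7) for d in(10,35,76)],0)
E
```

```text
t: 16.42
tool_pos: [613.1, 77.4, 19.9]
tool_rot: [2.471, 1.939, 0.002]
ft_force: [-0.5, -0.4, 3.5]
opening: 0.149
tcp [613.1  77.4  19.9] tool y az -13.8 tilt z [ 0.001  0.001 -1.   ] F [-0.5 -0.4  3.5] open 0.149 q [ 0.03  0.61 -0.35  1.81  0.29  0.77 -0.7 ] t 16.43
[603.  80.  20. -14.] dp [-0.01, -1.0, -0.0] rot [0.001, -0.001, -0.001]
[579.  86.  20. -14.] dp [-0.02, -3.5, -0.0] rot [0.001, -0.001, -0.001]
[539.  95.  20. -14.] dp [-0.04, -7.6, -0.01] rot [0.001, -0.001, -0.001]
```

```bash
python3 -m crank '{"delta_pos":[[0,0,0],[0,0,0],[0,-0.5,0],[0,-1,0],[0,-1.5,0],[0,-2,0],[0,-2,0]],"rotation":[[0,0,0],[0,0,0],[0,0,0],[0,0,0],[0,0,0],[0,0,0],[0,0,0]],"gripper":[0.5,0.5,0.5,0.5,0.5,0.5,0.5]}' 50
python3 - <<'E'
from h import *
s=cap('side','s12')
cv2.imwrite('pics/s12z.png',cv2.resize(s[160:220,260:330],None,fx=10,fy=10,interpolation=2))
go([],0)
E
```

```text
t: 17.3
tool_pos: [596.0, 81.5, 20.0]
tool_rot: [2.47, 1.937, 0.008]
ft_force: [5.6, -1.8, -5.3]
opening: 0.143
tcp [596.1  81.6  20. ] tool y az -13.8 tilt z [ 0.005  0.001 -1.   ] F [ 7.3 -2.1 -6. ] open 0.147 q [ 0.02  0.59 -0.35  1.85  0.29  0.74 -0.72] t 17.35
```

View pics/s12z.png

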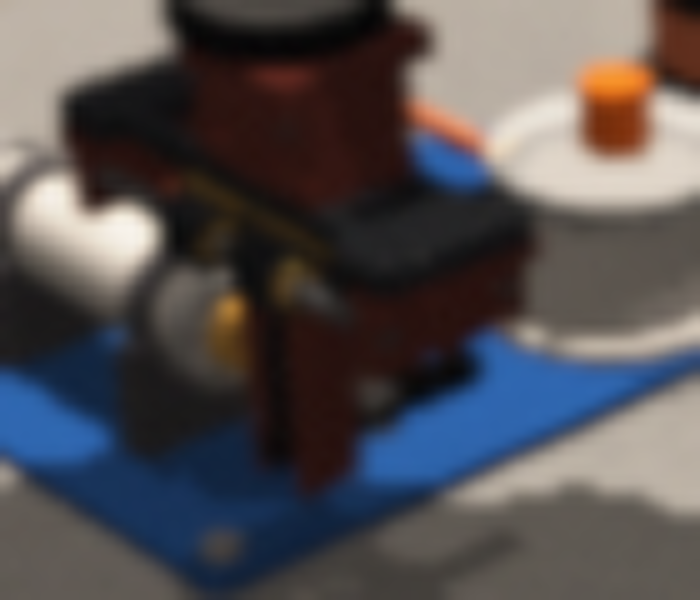

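```bash
python3 -m crank '{"delta_pos":[[0,-0.8,0],[0,-1.6,0],[0,-2.4,0],[0,-3.2,0],[0,-4,0],[0,-4.8,0],[0,-5.5,0],[0,-5.8,0],[0,-5.8,0]],"rotation":[[-0.005,0,0],[-0.005,0,0],[-0.005,0,0],[-0.005,0,0],[-0.005,0,0],[-0.005,0,0],[-0.005,0,0],[-0.005,0,0],[-0.005,0,0]],"gripper":[0.5,0.5,0.5,0.5,0.5,0.5,0.5,0.5,0.5]}' 50
python3 - <<'E'
from h import *
s=cap('side','s13');t=cap('top','t13')
cv2.imwrite('pics/s13z.png',cv2.resize(s[160:220,260:330],None,fx=10,fy=10,interpolation=2))
cv2.imwrite('pics/t13z.png',cv2.resize(t[90:200,260:400],None,fx=5,fy=5,interpolation=2))
go([],0)
p=robot.get_state()['tool_pos'];print('travel',np.dot(np.array([613.1,77.4])-p[:2],[np.cos(.2347),-np.sin(.2347)]))
E
```

```text
t: 18.48
tool_pos: [544.2, 94.1, 20.0]
tool_rot: [2.465, 1.93, 0.022]
ft_force: [12.9, -3.4, -9.7]
opening: 0.151
tcp [544.3  94.1  20. ] tool y az -13.9 tilt z [ 0.018  0.    -1.   ] F [ 13.2  -3.3 -10.1] open 0.141 q [-0.01  0.52 -0.35  1.98  0.29  0.67 -0.79] t 18.57
travel 70.81670988629298
```

View pics/s13z.png

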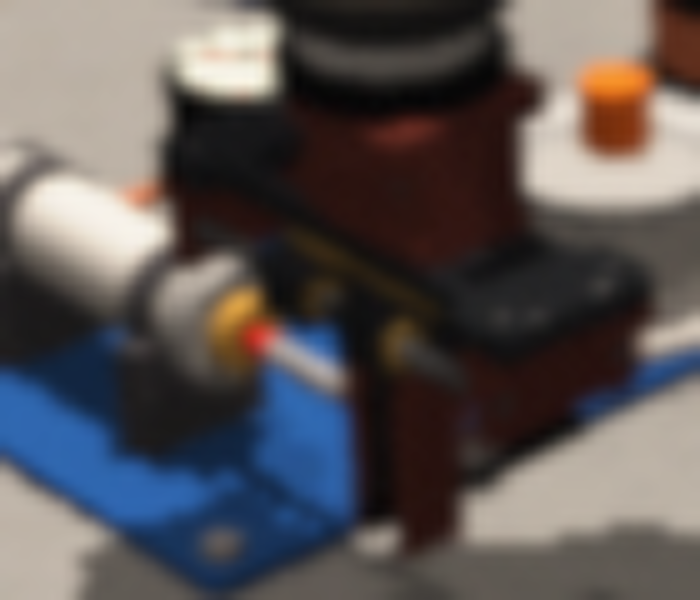

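View pics/t13z.png

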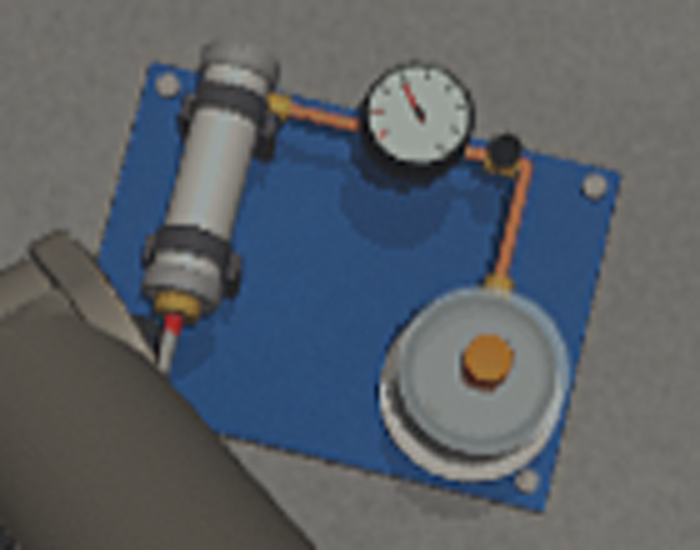

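The red ring is out at the nose and the gauge needle has swung, so the cover is sealing. Travel is about 71 mm. I'll pull a little further to get to mid-window, around 75.

```bash
python3 -m crank '{"delta_pos":[[0,-0.5,0],[0,-0.7,0],[0,-0.9,0],[0,-0.9,0],[0,-0.9,0]],"rotation":[[-0.018,0,0],[-0.018,0,0],[-0.018,0,0],[-0.018,0,0],[-0.018,0,0]],"gripper":[0.5,0.5,0.5,0.5,0.5]}' 50
python3 - <<'E'
from h import *
s=cap('side','s14');t=cap('top','t14')
cv2.imwrite('pics/s14z.png',cv2.resize(s[185:205,275:305],None,fx=24,fy=24,interpolation=2))
cv2.imwrite('pics/t14z.png',cv2.resize(t[140:175,280:310],None,fx=16,fy=16,interpolation=2))
go([],0)
p=robot.get_state()['tool_pos'];print('travel',np.dot(np.array([613.1,77.4])-p[:2],[np.cos(.2347),-np.sin(.2347)]))
E
```

```text
t: 19.2
tool_pos: [539.9, 95.2, 20.0]
tool_rot: [2.453, 1.916, 0.049]
ft_force: [13.5, -3.4, -11.6]
opening: 0.147
tcp [539.9  95.2  20. ] tool y az -14.0 tilt z [ 0.042 -0.003 -0.999] F [ 14.1  -3.1 -11.3] open 0.145 q [-0.02  0.51 -0.34  2.01  0.31  0.63 -0.82] t 19.3
travel 75.32446854935098
```

View pics/s14z.png

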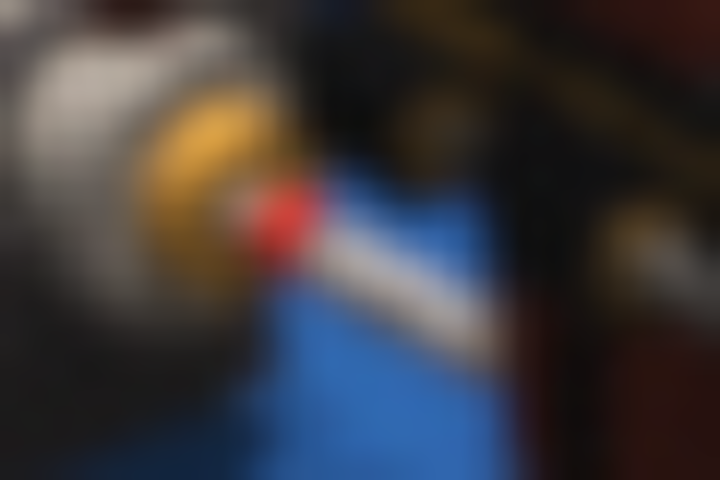

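View pics/t14z.png

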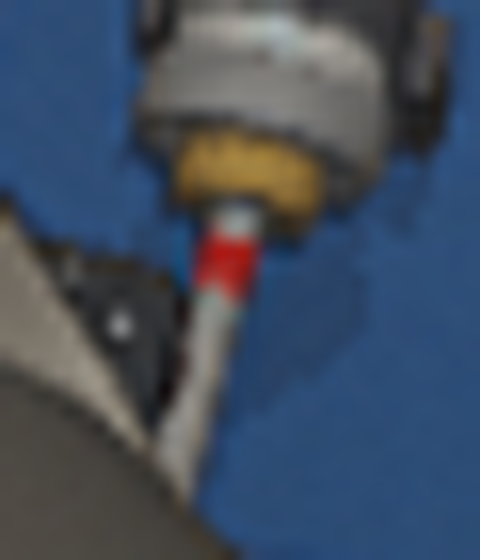

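The ring is wholly out, with about 2 px (roughly 5-6 mm) of bare rod between nose and ring. That agrees with 75.3 mm of travel. Final check of stability and the cover.

```bash
python3 - <<'E'
from h import *
for i in range(6): t=cap('top','t15')
s=cap('side','s15')
go([],0)
p=robot.get_state()['tool_pos'];print('travel',np.dot(np.array([613.1,77.4])-p[:2],[np.cos(.2347),-np.sin(.2347)]),robot.get_state()['qd'].round(3))
cv2.imwrite('pics/fin.png',np.vstack([cv2.resize(t[90:200,260:400],(560,300),interpolation=2),cv2.resize(s[130:210,250:370],(560,300),interpolation=2)]))
E
```

```text
tcp [539.9  95.2  20. ] tool y az -14.0 tilt z [ 0.042 -0.003 -0.999] F [ 14.   -2.3 -12.7] open 0.147 q [-0.02  0.51 -0.34  2.01  0.31  0.63 -0.82] t 19.65
travel 75.31965213670853 [-0.002  0.001 -0.001  0.     0.    -0.001  0.003]
```

View pics/fin.png

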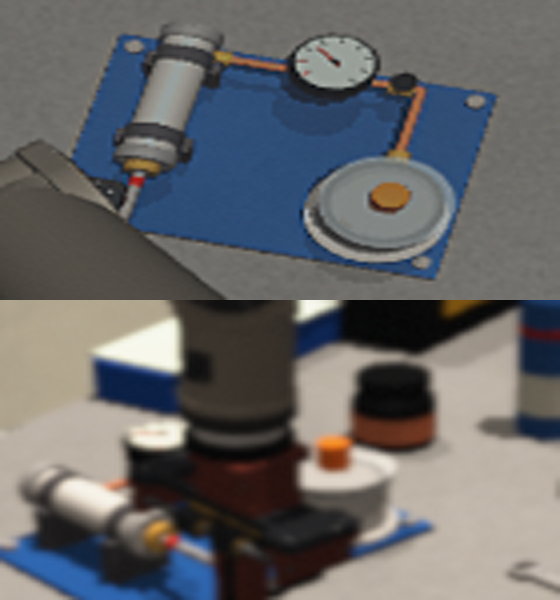

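View pics/s15.png

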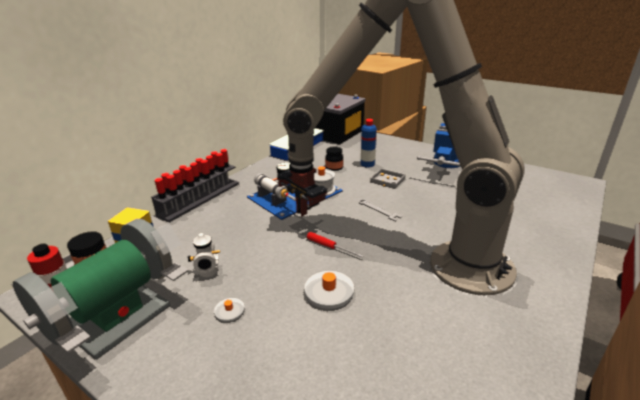

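The handle is steady at 75.3 mm, the cover is seated, the gauge is deflected, and the other things look unmoved. Handing in.

```bash
python3 -c "
from cell import robot
robot.finish_job();s=robot.get_state();print(s['t'],s['tool_pos'])"
```

```text
the job is handed in; nothing more can be done
the job is handed in; nothing more can be done
```

I seated the middle-sized cover on the pot and let go of it. I then pulled the pump handle out until the whole red ring showed, and handed the job in with the gripper still holding the bar. The clock was at about 19.7 s.

**Cover:** It made contact at the height expected for fully home, at about 5 N. It looks level, and its centre is within about 2 mm of the pot's. The gauge needle swung when I pulled the handle, so it appears to seal.

**Handle:** By arm travel it is out 75.3 mm, and that held steady over the last check. In the picture, about 5–6 mm of bare rod shows between the nose and the red ring, so it sits mid-window. The other things on the bench look unmoved.

**What disagreed:**
- **Fingertip height:** The real fingertips sat about 24 mm higher than the reported tool position. My first grip closed in the air above the knob, disturbing nothing, and I corrected for this from then on.
- **Cameras:** The two views disagreed by 2–3 mm on where the pot and cover were, so I lowered the cover to a compromise position.
- **Tool at the end:** The tool is tilted about 2.4° and feels about 12 N vertically while holding the handle.

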